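# Unguard and unscrew a leaning specimen jar

### The arm

A 6-joint arm with a two-finger parallel gripper is mounted at the origin on a cart in front of the work surface, level with it; the furniture and walls round the work are solid. World frame = base frame: x ahead of the robot, y to its left, z up, the work surface at z = 0. Lengths are in m, angles in rad, forces in N, time in s.
With the tool pointing down it reaches from about 0.375 to 0.9 m from the base axis. Payload 3.1 kg.
Tool frame: the origin (TCP) lies on the centre line of the jaws, within the pads' length; the fingertips stand 25 mm ahead of it and the grasp point (between the pads) lies 6 mm ahead of it; x points along the fingers, y is the direction in which the jaws open and shut, and the axes are right-handed (so a half turn about x gives the same grasp; the last joint's range is limited). The gripper opens to 87 mm and grips with 3 to 60 N. Pads are 19 mm wide; open, the fingers measure 117 mm over their backs; the gripper's body (75 mm by 190 mm) begins 51 mm behind the grasp point.
Start: joints at [-1.3, 0.527, 1.433, -0, 1.181, -0.178], TCP at [0.272, -0.563, 0.211] pointing down, gripper open.
Joint ranges: [-3.08, 3.08], [-0.75, 2.2], [0.22, 2.44], [-1.43, 4.57], [0, 2.65], [-2.85, 2.85]. Speed limits (rad/s): [2.79, 2.79, 3.14, 3.14, 3.14, 3.14].

### API

Orientations are given as a unit quaternion [x, y, z, w].
In Python, from rig import robot gives the robot as it stands. The module is installed in compiled form; this text tells all that it offers.
- The arm moves only by the tool move_arm, never from a script. Its argument "commands" is a list of rows, each a list of 5 numbers: the gripper's target within -1 to 1 (shut at 1, half-way at 0, fully open at -1), then the shift along the tool's x, y, z in mm, then the turn about the tool's x in degrees. A call has 1 to 8 rows; each row is the pose to reach, as a shift and turn from the pose commanded when the call began, along the tool's axes at that moment; what a row does not reach only later rows make up. A row lasts 1/12 s, in which the tool goes at most 41.7 mm and 7.16 degrees, less where a joint would pass 70% of its speed; a pose out of reach is approached as far as the arm can. A call with a gripper value outside its range is refused whole. The fingers move at their own pace and stop on an object; "newtons" is the grip in N (left out, the last holds). Time passes only in rows, so rows that repeat a pose let the fingers close. It gives the time, the measured TCP pose, the force and the opening at its end, in the units of the state.
- robot.get_obs(): the state, without advancing time (a new reading comes with each control period).
- robot.camera(name): name is "side" or "top"; returns a dict with "image" (384x512x3 uint8, red, green, blue), "fx", "fy", "cx", "cy" (pixels), "distortion" ([k1, k2, p1, p2, k3] as OpenCV has them; the pictures are not rectified), "xyz" and "rotation" of the camera in the world. Camera axes: x right, y down, z forward; pixel columns grow to the right and rows downward; lengths in m; the calibration is good to about 2 mm. A picture is of the moment at which its call begins. There is no depth.
- robot.hand_in(): hands the job in, once; it reports no verdict.
Trained networks look in a picture, given as the dict that the camera call returned (one of the last four; its "shot" number tells which), for a name from the list of things; names that differ only in an ending like _2 or _b are one class to them, and where a whole thing is asked for, a point or a joint stands for the part that bears it (a point fixed in the world has none). Each returns a list of dicts, best first, with "p" (0 to 1); they miss things now and then, are a little off and sometimes report something else, mostly with a low value. They report only what shows in the picture. A call takes as long as a camera call. They do not tell look-alikes from the thing itself.
- robot.regions_of(picture, name): "pixels" (384x512 bool, what is visible of it) and "bbox" ([left, top, right, bottom] in pixels, round what is visible of it).
The state is a dict: "time": time; "q": joint angles; "joint_velocities": joint speeds; "joint_torque": joint torques, N m; "position": TCP position; "tool_rot": TCP orientation; "ft_force": force on the tool from outside, world axes, zero at the start; "moment": the same for the moment, N m; "grip_width": finger opening in m.
Only numpy, scipy, OpenCV 4.12 (cv2) and the standard library are available. Lean on these libraries where they do the work, as an engineer would, in place of code of your own. Each camera call takes 0.05 s, during which the arm holds its last target.

### The job

Open the specimen jar that leans in the stand: lift the guard plate straight off along its two pins without cocking it and set it down gently, flat with its handle up, on the middle of the white mat. Then unscrew the jar's ribbed cap (counter-clockwise, regripping as needed) all the way to its stop, let go, and leave the other things on the worktop where they are.

Things in the scene. Friction and masses are not known exactly. Their poses are not given: they have to be found in the camera images.
- guard_handle (a point): Centre of the grip bar of the loose guard plate's black bridge handle. Bar: 14 mm thick (own x), 66 mm long (own y), 18 mm high (own z); pinch it along x. This point is 32 mm above the plate's underside and 24 mm above its upper face; the bar stands on two 12 mm posts with a gap under its middle. Own z points up through the handle; at the start it leans 30 degrees towards the robot, like the jar.
- guard: The guard: loose bare aluminium plate 50 (x) x 156 (y) x 8 mm (z), 0.25 kg give or take a third, with a 9.5 mm hole 62 mm to either side of its centre along y. Origin: centre of its underside, axes as guard_handle's. At the start it sits on the stand's two pins over the jar's cap, which cannot be gripped until the guard is off.
- guard_seat (a point): Fixed point of the stand where guard_handle is when the guard is seated. Own z: common axis of jar, cap and pins, leaning 30 degrees from vertical to the robot's side; y from pin to pin; x up the slope, away from the robot. Pins: 8 mm, 62 mm to either side along y, 15 mm long, so the guard is clear after 15 mm of lift along z. Pin tips 17 mm below this point.
- stand: Fixed stand, foot plate 130 x 160 mm; origin at worktop level, under the deck's centre. The leaning white deck (92 x 160 mm) lies 90 mm below guard_seat along the axis. From it two 14 mm posts rise 58 mm, 62 mm to either side of the axis along guard_seat's y, each with a 44 (x) x 16 (y) x 6 mm ledge on top, on which the guard rests; the pins stand on them. Up and down the slope the cap is free.
- cap_grip (a point): Centre of the cap, on its axis, half-way up. Ribbed grey plastic, 48 mm diameter, 22 mm high, on a white jar of 44 mm fixed in the stand. Own z: the jar's axis, out of the jar; x and y turn with the cap, a small white bar on its top lies along x. When tight, this point is 51 mm below guard_seat along the axis and 39 mm above the deck; pin tips stand 23 mm above the cap's top.
- jar_cap (a joint): Turn of the cap in rad: 0 tight, growing counter-clockwise seen from outside (positive about cap_grip's z) to a hard stop at 2.5, fully unscrewed. Starts between 0 and 0.3. The thread raises the cap 1.6 mm per rad along the axis; it is captive and cannot be pulled off. It takes about 0.15 N m to turn and stays where it is left.
- mat: Thin white mat for the guard, fixed on the worktop: 150 (x) x 240 (y) x 3 mm, origin at the centre of its underside, x and y along its sides, z up. It lies left or right of the stand; on the other side is a fixed, closed flat box, 173 x 208 x 35 mm.
- specimen_cup_mid (a point): Bystander: round jar with ribbed white lid, 58 mm diameter, 75 mm high, beside the stand; this is its centre, half-way up. Leave it.
- objective_can_mid (a point): Bystander: round black canister, 38 mm diameter, 57 mm high, beside the stand; this is its centre, half-way up. Leave it.
- coverslips_mid (a point): Bystander: small carton, 34 x 34 x 22 mm, in front of the stand; this is its centre, half-way up. Leave it.
There are look-alikes about, which are no part of the job. There is more than one size of the guard; the one meant has the size given above.

How it is judged:
On the way, in this order (a step that is already met when the one before it is completed fails the run):
1. the guard is lifted off, its handle at least 20 mm from its seated place and so clear of the pins (distance between guard_handle and guard_seat above 0.02 m), for 0.1 s.
2. the guard lies flat on the mat, handle up, let go (horizontal distance between guard_handle and mat below 0.055 m and height (world z) of guard_handle between 0.03 and 0.041 m and angle between guard_handle's own z axis and vertical below 0.1 rad and contact force between the fingers and anything else below 0.1 N), for 0.2 s.
3. the cap is unscrewed to its stop (at least 2.25 of 2.5 rad) (value of joint jar_cap above 2.25 rad), for 0.2 s.
At the end, for the whole second after the job is handed in: The guard lies flat (within 0.1 rad) with its handle up on the mat, its handle within 55 mm of the mat's centre, and the cap is unscrewed to at least 2.25 rad; everything is let go (horizontal distance between guard_handle and mat below 0.055 m and height (world z) of guard_handle between 0.03 and 0.041 m and angle between guard_handle's own z axis and vertical below 0.1 rad and value of joint jar_cap above 2.25 rad); the robot touches nothing.
It fails at once if the guard is cocked more than 0.15 rad while it is still on its pins (distance between guard_handle and guard_seat below 0.013 m and angle between the z axis of guard_handle and the z axis of guard_seat, either way round above 0.15 rad).
It fails at once if the guard is dropped or slammed down (faster than 0.5 m/s while its underside is 10 to 30 mm above the worktop) (height (world z) of guard between 0.01 and 0.03 m and linear speed of guard above 0.5 m/s).
It fails at once if the specimen cup is pushed more than 25 mm (distance of specimen_cup_mid from where it was at the start of the episode above 0.025 m).
It fails at once if the objective can is pushed more than 25 mm (distance of objective_can_mid from where it was at the start of the episode above 0.025 m).
It fails at once if the coverslips is pushed more than 25 mm (distance of coverslips_mid from where it was at the start of the episode above 0.025 m).
It also fails if it takes over 67 s, if anything falls off the work surface, if the arm or the gripper's body presses on something with over 40 N, if the wrist force passes 120 N, or if a joint passes its speed limit or range.

## Working session

There is one attempt and no reset: what is moved stays moved. The work goes in short steps, Python scripts to look and compute and a tool call to move; the robot and the scene stay as the last step left them, time stands still between calls to the robot, and variables do not carry over. Pictures are saved under pics/ and viewed, and the job is handed in when it is done.

Besides the shell and the picture viewer there is one more tool, called after "Request:" by a JSON object that holds its "op" and its "data", one argument or row to a line. move_arm: Moves the arm, as the interface text tells. Its arguments: {"type":"object","properties":{"commands":{"type":"array","items":{"type":"array","items":{"type":"number"}}},"newtons":{"type":"number"}},"required":["commands"]}

```bash
mkdir -p pics; python3 - <<'E'
from rig import robot
import cv2, numpy as np
o=robot.get_obs(); print({k:np.round(v,3) for k,v in o.items()})
for n in ("side","top"):
    c=robot.camera(n); print(n,{k:(np.round(c[k],4).tolist()) for k in c if k not in("image",)})
    cv2.imwrite(f"pics/{n}0.png",c["image"][:,:,::-1])
    for name in ("guard","guard_handle","stand","cap_grip","mat","specimen_cup_mid","objective_can_mid","coverslips_mid"):
        for r in robot.regions_of(c,name)[:4]: print(n,name,round(r["p"],2),r["bbox"],int(r["pixels"].sum()))
E
```

```text
{'time': np.float64(0.0), 'q': array([-1.299,  0.528,  1.434, -0.   ,  1.181, -0.179]), 'joint_velocities': array([-0.001, -0.   ,  0.002,  0.001,  0.   ,  0.   ]), 'joint_torque': array([ -0.   , -44.005, -17.659,   0.063,   0.058,  -0.   ]), 'position': array([ 0.272, -0.562,  0.21 ]), 'tool_rot': array([-0.689, -0.158,  0.689, -0.157]), 'ft_force': array([ 0.28, -0.03, -0.17]), 'moment': array([-0.018, -0.051, -0.014]), 'grip_width': np.float64(0.087)}
side {'fx': 407.0177, 'fy': 407.0177, 'cx': 257.5168, 'cy': 187.9065, 'distortion': [0.0201, 0.0, 0.0, 0.0, 0.0], 'xyz': [0.4731, 0.8581, 0.593], 'rotation': [-0.0482, 0.8603, -0.5073, 0.0136], 'shot': 1}
side guard 0.72 [272.9, 186.7, 296.0, 209.2] 370
side guard 0.59 [210.4, 158.4, 237.8, 200.0] 776
side guard_handle 0.73 [265.9, 186.8, 296.4, 211.9] 389
side guard_handle 0.71 [210.8, 161.8, 237.7, 200.7] 761
side stand 0.8 [171.9, 174.0, 235.2, 247.1] 2805
side mat 0.88 [228.5, 272.7, 317.7, 373.7] 7879
side specimen_cup_mid 0.38 [216.0, 161.4, 235.2, 165.7] 34
side objective_can_mid 0.93 [195.1, 255.4, 211.7, 287.0] 491
side coverslips_mid 0.68 [296.7, 225.9, 310.5, 240.2] 209
top {'fx': 408.8233, 'fy': 408.8233, 'cx': 259.4653, 'cy': 192.4048, 'distortion': [-0.0511, 0.0, 0.0, 0.0, 0.0], 'xyz': [0.4557, -0.0193, 1.2128], 'rotation': [-0.6973, 0.7152, -0.0317, 0.0354], 'shot': 2}
top guard 0.79 [271.3, 207.6, 311.8, 234.6] 495
top guard 0.75 [216.9, 157.4, 278.9, 181.3] 1062
top guard 0.17 [218.5, 140.6, 273.9, 174.5] 950
top guard_handle 0.94 [274.1, 202.7, 313.2, 231.6] 525
top guard_handle 0.66 [218.6, 161.4, 278.5, 179.6] 1163
top stand 0.73 [216.6, 139.2, 275.3, 181.6] 1408
top mat 0.62 [112.1, 195.5, 198.2, 253.5] 4096
top specimen_cup_mid 0.89 [318.1, 147.8, 339.0, 173.9] 406
top objective_can_mid 0.65 [179.0, 160.8, 193.6, 179.0] 183
top coverslips_mid 0.56 [246.5, 235.6, 255.3, 247.7] 145
```

```bash
python3 - <<'E'
import cv2
a=cv2.imread("pics/side0.png");b=cv2.imread("pics/top0.png")
cv2.imwrite("pics/side0x.png",cv2.resize(a[140:384,150:390],None,fx=2.45,fy=2.45,interpolation=cv2.INTER_CUBIC))
cv2.imwrite("pics/top0x.png",cv2.resize(b[110:290,100:360],None,fx=3,fy=3,interpolation=cv2.INTER_CUBIC))
E
```

```text
(no output)
```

View pics/side0x.png

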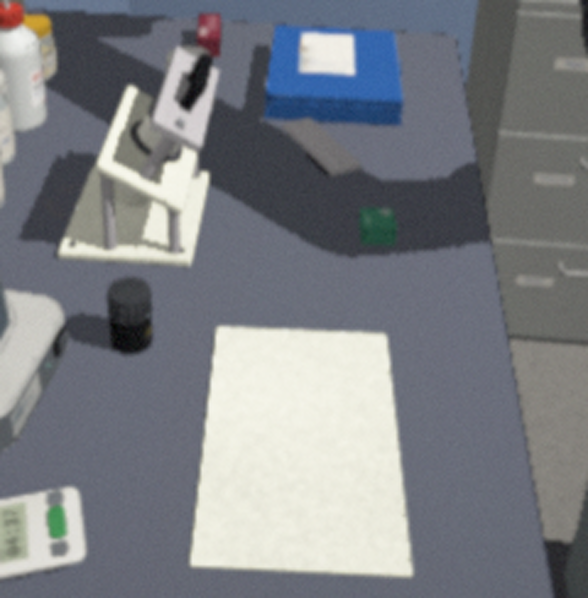

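View pics/top0x.png

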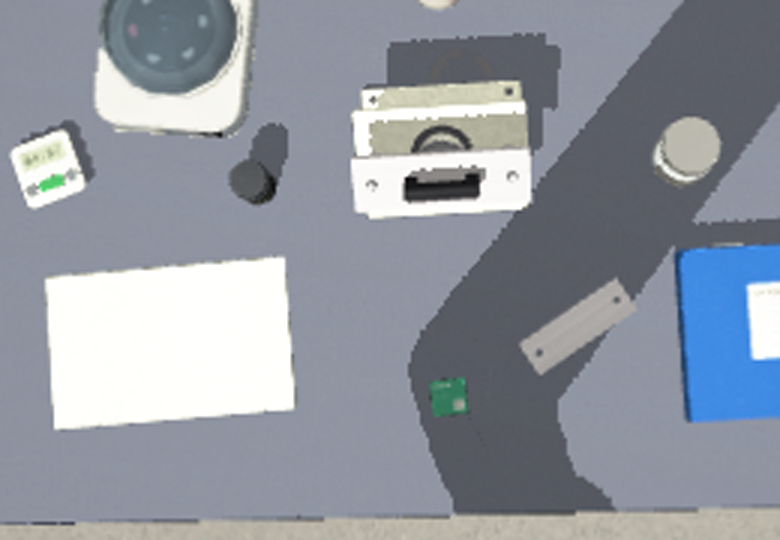

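View pics/side0.png

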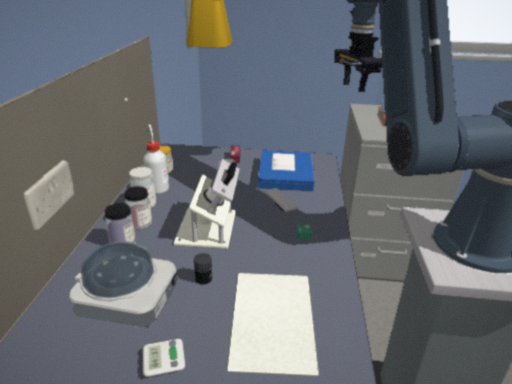

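View pics/top0.png

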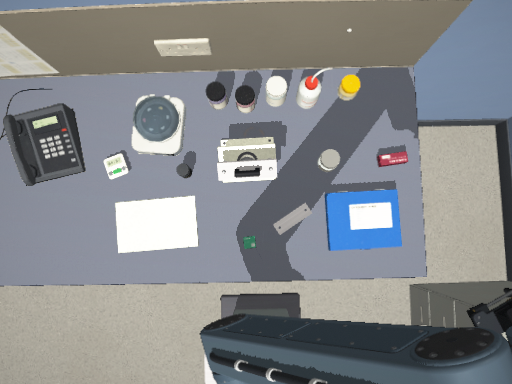

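The guard candidates are the plate with the black bridge handle on the stand (top 247,170; side 228,180) and the grey plate lying on the bench (top 292,218; side 283,198). The one on the stand fits: it has a handle and sits on the two pins. I'll confirm it in an enlarged crop.

```bash
python3 - <<'E'
import cv2
a=cv2.imread("pics/side0.png");b=cv2.imread("pics/top0.png")
cv2.imwrite("pics/side0y.png",cv2.resize(a[150:255,160:310],None,fx=5,fy=5,interpolation=cv2.INTER_CUBIC))
cv2.imwrite("pics/top0y.png",cv2.resize(b[130:200,205:325],None,fx=6,fy=6,interpolation=cv2.INTER_CUBIC))
E
```

```text
(no output)
```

View pics/side0y.png

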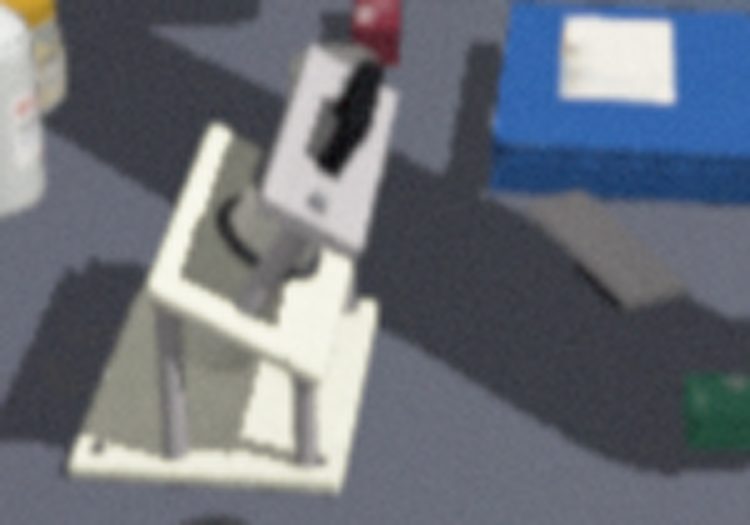

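View pics/top0y.png

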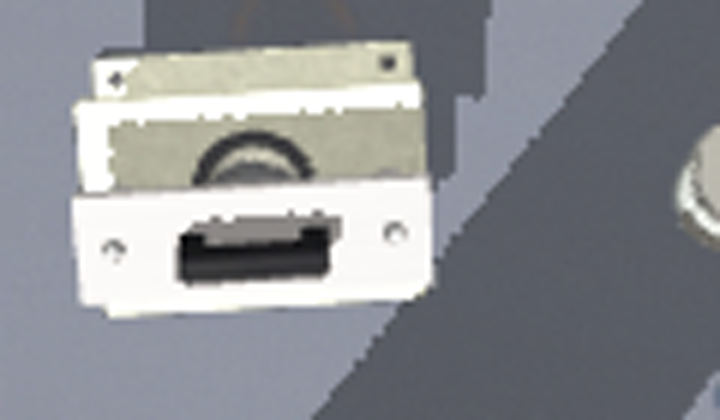

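```bash
cat > h.py <<'E'
import numpy as np, cv2
from scipy.spatial.transform import Rotation as R
from scipy.optimize import least_squares
CAL={"side":dict(f=407.0177,cx=257.5168,cy=187.9065,k=.0201,t=[0.4731,0.8581,0.593],q=[-0.0482,0.8603,-0.5073,0.0136]),
"top":dict(f=408.8233,cx=259.4653,cy=192.4048,k=-.0511,t=[0.4557,-0.0193,1.2128],q=[-0.6973,0.7152,-0.0317,0.0354])}
def proj(n,P):
    c=CAL[n]; Rc=R.from_quat(c["q"]).as_matrix().T; t=-Rc@np.array(c["t"])
    K=np.array([[c["f"],0,c["cx"]],[0,c["f"],c["cy"]],[0,0,1.]])
    return cv2.projectPoints(np.atleast_2d(np.array(P,float)),cv2.Rodrigues(Rc)[0],t,K,np.array([c["k"],0,0,0,0.]))[0][:,0]
def ray(n,uv,z):
    c=CAL[n];K=np.array([[c["f"],0,c["cx"]],[0,c["f"],c["cy"]],[0,0,1.]])
    p=cv2.undistortPoints(np.array(uv,float).reshape(-1,1,2),K,np.array([c["k"],0,0,0,0.]))[:,0]
    d=R.from_quat(c["q"]).apply(np.c_[p,np.ones(len(p))]); t=np.array(c["t"])
    return t+d*((z-t[2])/d[:,2])[:,None]
def seatR(yaw,tilt=np.pi/6):
    # z leans to -x (robot) rotated by yaw
    return R.from_euler("z",yaw)*R.from_euler("y",-tilt)
E
python3 - <<'E'
from h import *
s=lambda x,y:(x/5+160-.4,y/5+150-.4); t=lambda x,y:(x/6+205-.4,y/6+130-.4)
zt=-.024
obs=[("side",(.025,.078,zt),s(264,198)),("side",(-.025,.078,zt),s(362,250)),("side",(.025,-.078,zt),s(312,45)),("side",(-.025,-.078,zt),s(396,95)),
("top",(.025,.078,zt),t(72,197)),("top",(.025,-.078,zt),t(432,180)),("top",(-.025,-.078,zt),t(435,292)),("top",(-.025,.078,zt),t(80,303)),
("top",(0,.062,-.017),t(115,250)),("top",(0,-.062,-.017),t(396,232)),("side",(0,.062,-.017),s(317,200)),
("top",(-.007,.033,.009),t(180,282)),("top",(-.007,-.033,.009),t(328,275)),]
def model(p):
    Rm=seatR(p[3])
    return np.array([proj(n,Rm.apply(l)+p[:3])[0] for n,l,_ in obs])
uv=np.array([o[2] for o in obs])
r=least_squares(lambda p:(model(p)-uv).ravel(),[.55,.0,.2,0],loss="soft_l1",x_scale=[.1,.1,.1,.1])
print(r.x, np.degrees(r.x[3])); print(np.round(model(r.x)-uv,2))
# mat
b=np.array([(45,278),(285,257),(295,409),(55,430)])/3+[100,110]-.4
m=ray("top",b,.003);print(m.round(4),m.mean(0))
b=np.array([(216,326),(387,333),(412,575),(190,566)])/2.45+[150,140]-.4
m=ray("side",b,.003);print(m.round(4),m.mean(0))
E
```

```text
[0.6062954  0.01586873 0.16594872 0.02634803] 1.5096311460179968
[[-1.27 -0.25]
 [-1.07  0.35]
 [-0.33  0.31]
 [-0.04  0.16]
 [ 0.12 -0.03]
 [-0.29 -0.31]
 [-0.21 -1.3 ]
 [ 0.49 -0.09]
 [-0.3   0.68]
 [ 0.07  1.23]
 [ 0.68 -0.97]
 [-0.26  1.02]
 [ 0.69  0.86]]
[[0.5524 0.4197 0.003 ]
 [0.5674 0.1789 0.003 ]
 [0.4173 0.1707 0.003 ]
 [0.4018 0.4088 0.003 ]] [0.48473929 0.29451478 0.003     ]
[[0.5669 0.1808 0.003 ]
 [0.4161 0.1708 0.003 ]
 [0.4021 0.4109 0.003 ]
 [0.5506 0.4215 0.003 ]] [0.48392334 0.29599575 0.003     ]
```

```bash
cat >> h.py <<'E'
SEAT=np.array([.606,.016,.166]); YAW=.0263
def plan(robot,tgt_grasp,yaw):
    """tgt grasp point world, tool pointing down, tool y at angle yaw from world y (mod pi)"""
    o=robot.get_obs(); Rt=R.from_quat(o["tool_rot"]); M=Rt.as_matrix()
    tcp=np.array(tgt_grasp)-.006*M[:,0]
    sh=M.T@(tcp-o["position"])*1000
    ty=M[:,1]; cur=np.arctan2(-ty[0],ty[1])
    dyaw=(yaw-cur+np.pi/2)%np.pi-np.pi/2
    print("t",round(float(o["time"]),2),"pos",o["position"].round(4),"curyaw",np.degrees(cur).round(2),"q",np.round(o["q"],2),"F",o["ft_force"].round(2),"w",round(float(o["grip_width"]),4))
    print("axes",M.round(3).tolist())
    print("shift mm",sh.round(1),"turn deg",np.degrees(-dyaw).round(2))
E
python3 - <<'E'
from h import *; from rig import robot
plan(robot,SEAT+[0,0,.10],YAW)
print(ray("top",[(329,160),(184,170),(250,242)],.05))
E
```

```text
t 0.9 pos [ 0.2718 -0.5628  0.2108] curyaw -154.23 q [-1.3   0.53  1.43  0.    1.18 -0.18] F [ 0.73 -0.27  0.18] w 0.0871
axes [[0.0, 0.435, -0.901], [0.0, -0.901, -0.435], [-1.0, -0.0, -0.0]]
shift mm [ -61.2 -375.9 -552.6] turn deg 24.27
[[ 0.65509666 -0.2172089   0.05      ]
 [ 0.63688455  0.20113437  0.05      ]
 [ 0.42637008  0.01567966  0.05      ]]
```

Request:
{"op": "move_arm", "data": {
  "commands": [
    [-1,-61,0,0,0],
    [-1,-61,-188,-276,12],
    [-1,-61,-376,-553,24],
    [-1,-61,-376,-553,24],
    [-1,-61,-376,-553,24],
    [-1,-61,-376,-553,24],
    [-1,-61,-376,-553,24],
    [-1,-61,-376,-553,24]
  ],
  "newtons": 5
}}

```text
time: 1.57
position: [0.4181, -0.3088, 0.2619]
tool_rot: [0.707, 0.011, -0.707, 0.011]
ft_force: [0.2, 0.1, -0.5]
grip_width: 0.087
```

```bash
python3 - <<'E'
from h import *; from rig import robot
plan(robot,SEAT+[0,0,.10],YAW)
E
```

```text
t 1.57 pos [ 0.4181 -0.3088  0.2619] curyaw -178.26 q [-0.85  0.32  1.63  0.    1.19  0.69] F [ 0.19  0.11 -0.46] w 0.087
axes [[0.0, 0.03, -1.0], [-0.0, -1.0, -0.03], [-1.0, 0.0, -0.0]]
shift mm [ -10.2 -319.  -197.7] turn deg 0.23
```

Request:
{"op": "move_arm", "data": {
  "commands": [
    [-1,-10,-319,-198,0],
    [-1,-10,-319,-198,0],
    [-1,-10,-319,-198,0],
    [-1,-10,-319,-198,0],
    [-1,-10,-319,-198,0],
    [-1,-10,-319,-198,0],
    [-1,-10,-319,-198,0],
    [-1,-10,-319,-198,0]
  ]
}}

```text
time: 2.23
position: [0.585, -0.0201, 0.2707]
tool_rot: [0.707, 0.011, -0.707, 0.011]
ft_force: [1.6, -1.3, 0.1]
grip_width: 0.0868
```

Request:
{"op": "move_arm", "data": {
  "commands": [
    [-1,0,-55,-34,0],
    [-1,0,-55,-34,0],
    [-1,0,-55,-34,0],
    [-1,0,-55,-34,0]
  ]
}}

```text
time: 2.57
position: [0.6167, 0.0351, 0.2701]
tool_rot: [-0.707, -0.012, 0.707, -0.012]
ft_force: [-0.0, -0.2, -0.3]
grip_width: 0.0873
```

```bash
python3 - <<'E'
from h import *; from rig import robot
plan(robot,SEAT+[0,0,.10],YAW)
E
```

```text
t 2.57 pos [0.6167 0.0351 0.2701] curyaw -178.06 q [-0.12  0.46  1.38 -0.    1.3   1.41] F [-0.01 -0.24 -0.32] w 0.0873
axes [[-0.001, 0.034, -0.999], [-0.0, -0.999, -0.034], [-1.0, 0.0, 0.001]]
shift mm [-1.9 18.7 11.4] turn deg 0.43
```

Request:
{"op": "move_arm", "data": {
  "commands": [
    [-1,0,19,11,0.5],
    [-1,35,19,11,0.5],
    [-1,65,19,11,0.5],
    [-1,65,19,11,0.5],
    [-1,65,19,11,0.5]
  ]
}}

```text
time: 2.98
position: [0.6044, 0.0133, 0.2043]
tool_rot: [-0.705, -0.007, 0.709, -0.007]
ft_force: [0.8, -0.1, -0.3]
grip_width: 0.087
```

```bash
cat > snap.py <<'E'
import sys,cv2
from h import *; from rig import robot
tag=sys.argv[1]; out=[]
box={"side":(150,80,310,260),"top":(180,110,340,260)}
for n in ("side","top"):
    c=robot.camera(n); cv2.imwrite(f"pics/{n}_{tag}.png",c["image"][:,:,::-1])
    if len(sys.argv)>2: box[n]=tuple(map(int,sys.argv[2 if n=="side" else 3].split(",")))
    x0,y0,x1,y1=box[n]; im=c["image"][y0:y1,x0:x1,::-1]; s=min(400/im.shape[1],560/im.shape[0]); print(n,"scale",round(s,3),"off",x0,y0)
    out.append(cv2.resize(im,None,fx=s,fy=s,interpolation=cv2.INTER_CUBIC))
H=max(o.shape[0] for o in out)
cv2.imwrite(f"pics/{tag}.png",cv2.hconcat([cv2.copyMakeBorder(o,0,H-o.shape[0],0,0,cv2.BORDER_CONSTANT) for o in out]))
E
python3 snap.py a; python3 - <<'E'
from h import *; from rig import robot
plan(robot,SEAT+[0,0,.002],YAW)
E
```

```text
side scale 2.5 off 150 80
top scale 2.5 off 180 110
t 3.08 pos [0.6072 0.0135 0.2071] curyaw -178.79 q [-0.16  0.51  1.48 -0.    1.15  1.39] F [-0.    0.09  0.06] w 0.0869
axes [[0.003, 0.021, -1.0], [-0.001, -1.0, -0.021], [-1.0, 0.001, -0.003]]
shift mm [33.1 -2.5  1.3] turn deg -0.3
```

View pics/a.png

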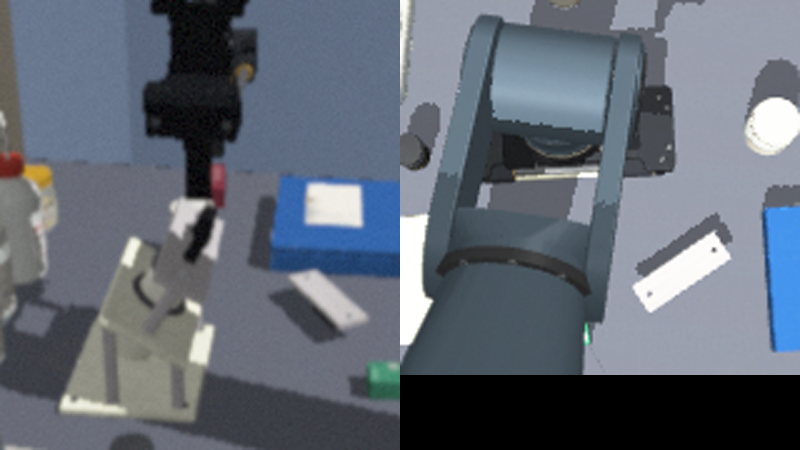

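The gripper hangs straight above the handle: in the side crop the finger tip is at (198,195) and the bar at (203,230). I'll descend and pinch the bar at its ends, because the vertical tool can't be tilted to pinch along the leaning x.

Request:
{"op": "move_arm", "data": {
  "commands": [
    [-1,12,-2,1,0],
    [-1,24,-2,1,0],
    [-1,30,-2,1,0],
    [-1,32,-2,1,0],
    [-1,32,-2,1,0]
  ]
}}

```text
time: 3.5
position: [0.6057, 0.0163, 0.1743]
tool_rot: [0.708, 0.008, -0.707, 0.008]
ft_force: [-0.9, 0.3, -0.8]
grip_width: 0.087
```

```bash
python3 snap.py b; python3 - <<'E'
from h import *; from rig import robot
plan(robot,SEAT+[0,0,.002],YAW)
E
```

```text
side scale 2.5 off 150 80
top scale 2.5 off 180 110
t 3.6 pos [0.606  0.0163 0.1746] curyaw -178.73 q [-0.16  0.54  1.52 -0.    1.08  1.39] F [-0.12  0.13 -0.59] w 0.0869
axes [[0.002, 0.022, -1.0], [-0.0, -1.0, -0.022], [-1.0, 0.0, -0.002]]
shift mm [0.6 0.3 0. ] turn deg -0.23
```

View pics/b.png

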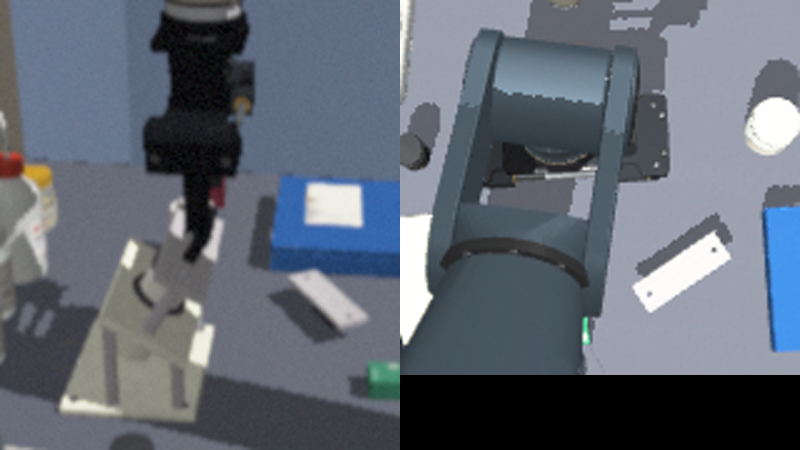

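Request:
{"op": "move_arm", "data": {
  "commands": [
    [1,0,0,0,0],
    [1,0,0,0,0],
    [1,0,0,0,0],
    [1,0,0,0,0],
    [1,0,0,0,0],
    [1,0,0,0,0]
  ],
  "newtons": 5
}}

```text
time: 4.1
position: [0.6052, 0.0165, 0.1735]
tool_rot: [0.707, 0.008, -0.707, 0.008]
ft_force: [1.0, -0.7, -0.2]
grip_width: 0.0551
```

```bash
python3 - <<'E'
from h import *; from rig import robot
plan(robot,SEAT+[0,0,.002],YAW)
print(proj("side",[SEAT,SEAT+seatR(YAW).apply([0,.033,0])]))
E
```

```text
t 4.1 pos [0.6052 0.0165 0.1735] curyaw -178.73 q [-0.16  0.54  1.52  0.    1.08  1.39] F [ 1.01 -0.71 -0.17] w 0.0551
axes [[-0.0, 0.022, -1.0], [0.0, -1.0, -0.022], [-1.0, -0.0, -0.0]]
shift mm [-0.5  0.5 -0.8] turn deg -0.24
[[231.11131235 170.49890511]
 [229.2582905  176.98314469]]
```

```bash
python3 snap.py c 190,130,270,230 180,110,340,260; python3 - <<'E'
from h import *; from rig import robot
plan(robot,SEAT,YAW)
E
```

```text
side scale 5.0 off 190 130
top scale 2.5 off 180 110
t 4.2 pos [0.6052 0.0165 0.1734] curyaw -178.73 q [-0.16  0.54  1.52 -0.    1.08  1.39] F [-1.04  1.13  0.22] w 0.0471
axes [[-0.0, 0.022, -1.0], [-0.0, -1.0, -0.022], [-1.0, 0.0, 0.0]]
shift mm [ 1.4  0.5 -0.8] turn deg -0.23
```

View pics/c.png

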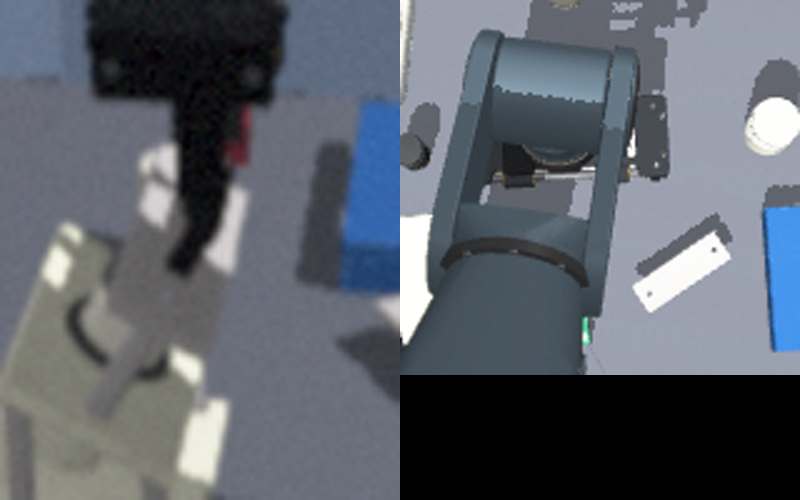

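```bash
python3 - <<'E'
from h import *; from rig import robot
o=robot.get_obs(); print(o["time"],o["grip_width"])
for dy in (.033,.044):
  for dx in (-.01,.01):
    for z in (.0,-.025): print("finger",dy,dx,z,(proj("side",[o["position"]+[dx,dy,z]])-[190,130])*5)
for l in [(-.007,.033,.009),(.007,.033,.009),(.007,.033,-.009),(-.007,.033,-.009),(-.007,.033,-.024),(.007,.033,-.024),(-.007,-.033,.009),(-.007,-.033,-.009)]:
  print("bar",l,(proj("side",[seatR(YAW).apply(l)+SEAT])-[190,130])*5)
E
```

```text
4.2 0.04705567831358474
finger 0.033 -0.01 0.0 [[217.88050669 222.27850977]]
finger 0.033 -0.01 -0.025 [[218.04809761 271.02837123]]
finger 0.033 0.01 0.0 [[173.96264995 219.31602604]]
finger 0.033 0.01 -0.025 [[174.70328205 268.0318163 ]]
finger 0.044 -0.01 0.0 [[214.22955025 233.42609888]]
finger 0.044 -0.01 -0.025 [[214.44643297 282.53686789]]
finger 0.044 0.01 0.0 [[169.85386342 230.41525592]]
finger 0.044 0.01 -0.025 [[170.65549296 279.49172338]]
bar (-0.007, 0.033, 0.009) [[219.457943   227.77112886]]
bar (0.007, 0.033, 0.009) [[192.6360675  212.46796964]]
bar (0.007, 0.033, -0.009) [[173.25338079 242.02015838]]
bar (-0.007, 0.033, -0.009) [[199.90344461 257.10100975]]
bar (-0.007, 0.033, -0.024) [[183.86235711 281.15895898]]
bar (0.007, 0.033, -0.024) [[157.35372814 266.25917561]]
bar (-0.007, -0.033, 0.009) [[236.1225883  165.08865804]]
bar (-0.007, -0.033, -0.009) [[217.57881121 193.21400593]]
```

Request:
{"op": "move_arm", "data": {
  "commands": [
    [1,0,0,0,0]
  ]
}}

```text
time: 4.28
position: [0.6051, 0.0165, 0.1734]
tool_rot: [-0.707, -0.008, 0.707, -0.008]
ft_force: [-1.1, 0.5, -0.2]
grip_width: 0.0397
```

```bash
python3 - <<'E'
import cv2,numpy as np
a=cv2.imread("pics/top_c.png")[150:190,200:300];b=cv2.imread("pics/top_b.png")[150:190,200:300]
cv2.imwrite("pics/cc.png",cv2.vconcat([cv2.resize(x,None,fx=7,fy=7,interpolation=cv2.INTER_CUBIC) for x in (b,a)]))
E
```

```text
(no output)
```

View pics/cc.png

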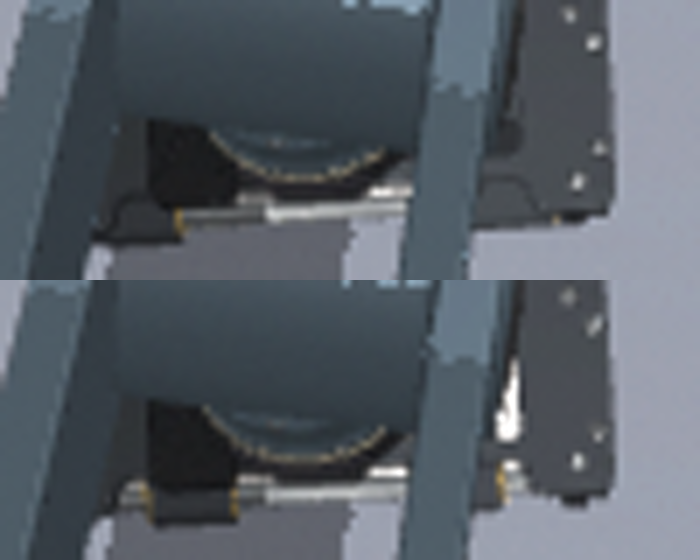

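```bash
python3 - <<'E'
import cv2,numpy as np
from h import *; from rig import robot
c=robot.camera("side"); cv2.imwrite("pics/side_d.png",c["image"][:,:,::-1])
o=[]
for f in ("side0","side_b","side_d"):
    x=cv2.imread(f"pics/{f}.png")[140:210,205:260]
    x=np.clip(255*(x/255.)**.6,0,255).astype(np.uint8)
    o.append(cv2.resize(x,None,fx=4.8,fy=4.8,interpolation=cv2.INTER_CUBIC))
cv2.imwrite("pics/d.png",cv2.hconcat(o))
print(robot.get_obs()["grip_width"])
E
```

```text
0.03609762665759989
```

View pics/d.png

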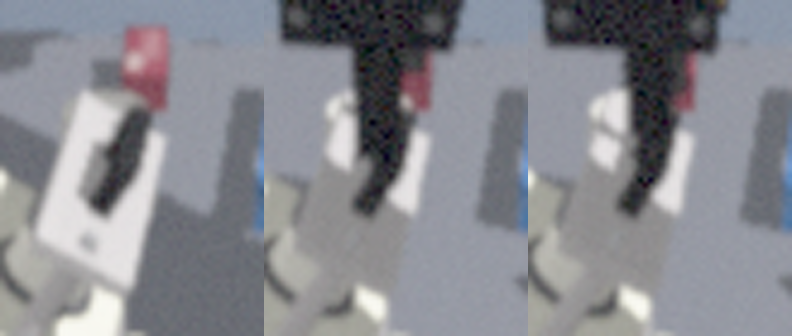

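```bash
python3 - <<'E'
from h import *
p=np.array([.606,.0163,.1746])
for n,l in [("tip out",(0,.0585,-.025)),("tip in",(0,.0435,-.025)),("body low near",(0,.095,.045)),("body low far",(0,-.095,.045)),("body mid",(0,0,.045)),("bodyx-",(-.0375,.095,.045)),("bodyx+",(.0375,.095,.045))]:
    print(n,((proj("side",[p+l])-[205,140])*4.8+[264,0]).round(0), "top crop7x",((proj("top",[p+l])-[200,150])*7).round(0))
E
```

```text
tip out [[370. 234.]] top crop7x [[174. 173.]]
tip in [[375. 219.]] top crop7x [[214. 172.]]
body low near [[355. 133.]] top crop7x [[ 52. 148.]]
body low far [[417. -28.]] top crop7x [[593. 134.]]
body mid [[389.  45.]] top crop7x [[322. 141.]]
bodyx- [[441. 139.]] top crop7x [[ 53. 254.]]
bodyx+ [[269. 127.]] top crop7x [[50. 43.]]
```

```bash
python3 - <<'E'
import cv2
x=cv2.imread("pics/side_b.png")[80:220,180:290]
import numpy as np
x=np.clip(255*(x/255.)**.5,0,255).astype(np.uint8)
cv2.imwrite("pics/e.png",cv2.resize(x,None,fx=4,fy=4,interpolation=cv2.INTER_CUBIC))
E
```

```text
(no output)
```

View pics/e.png

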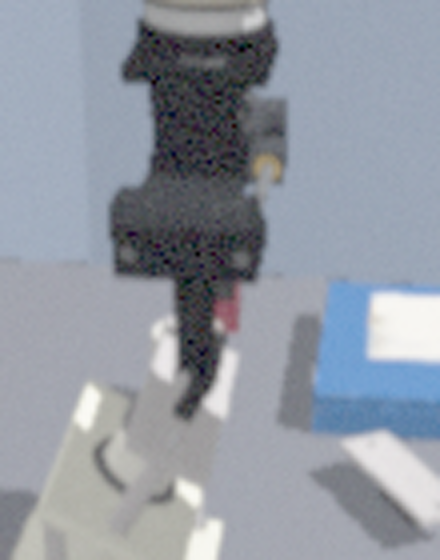

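```bash
python3 - <<'E'
from h import *; from rig import robot
import cv2
for n in ("side","top"):
    c=robot.camera(n); print(n,[np.round(c[k],4).tolist() for k in ("xyz","rotation","fx","cx","cy","distortion")])
o=robot.get_obs(); print(o["time"],o["grip_width"])
M=np.array([[0,.435,-.901],[0,-.901,-.435],[-1,0,0]]); p=np.array([.2718,-.5628,.2108])
for l in [(.025,.0435,0),(.025,.0585,0),(.025,-.0435,0),(.025,-.0585,0),(-.045,.095,0),(-.045,-.095,0),(0,0,0)]:
    print(l,proj("side",[p+M@l]).round(1))
x=cv2.imread("pics/side0.png")[0:120,320:420]
x=np.clip(255*(x/255.)**.5,0,255).astype(np.uint8)
cv2.imwrite("pics/f.png",cv2.resize(x,None,fx=5,fy=5,interpolation=cv2.INTER_CUBIC))
E
```

```text
side [[0.4731, 0.8581, 0.593], [-0.0482, 0.8603, -0.5073, 0.0136], 407.0177, 257.5168, 187.9065, [0.0201, 0.0, 0.0, 0.0, 0.0]]
top [[0.4557, -0.0193, 1.2128], [-0.6973, 0.7152, -0.0317, 0.0354], 408.8233, 259.4653, 192.4048, [-0.0511, 0.0, 0.0, 0.0, 0.0]]
4.4333 0.028225852624574686
(0.025, 0.0435, 0) [[344.9  94.6]]
(0.025, 0.0585, 0) [[342.8  93.5]]
(0.025, -0.0435, 0) [[358.3 101.7]]
(0.025, -0.0585, 0) [[360.7 103. ]]
(-0.045, 0.095, 0) [[340.   71.4]]
(-0.045, -0.095, 0) [[370.3  85. ]]
(0, 0, 0) [[352.5  91. ]]
```

View pics/f.png

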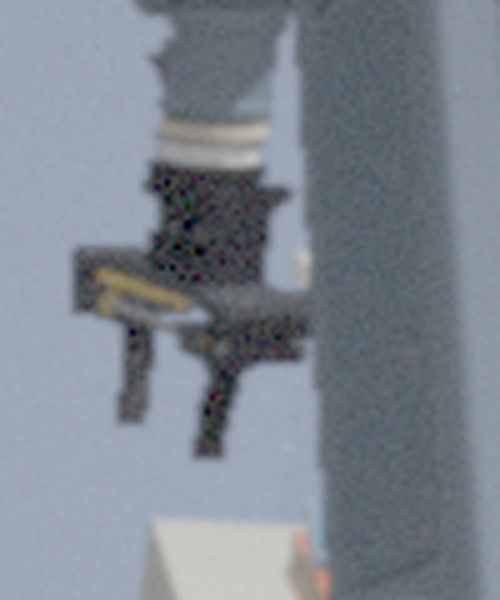

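```bash
python3 - <<'E'
from h import *
import cv2
M=np.array([[0,.435,-.901],[0,-.901,-.435],[-1,0,0]]); p=np.array([.2718,-.5628,.2108])
for dz in (0,.036):
  for l in [(.025,.0435,0),(.025,.0585,0),(.025,-.0435,0),(.025,-.0585,0),(-.045,.095,0),(-.045,-.095,0),(-.045,.095,.0375),(-.045,.095,-.0375)]:
    print(l,((proj("top",[p+M@l+[0,0,dz]])-[450,260])*8).round(0), proj("side",[p+M@l+[0,0,dz]]).round(1))
x=cv2.imread("pics/top0.png")[260:384,412:512]
x=np.clip(255*(x/255.)**.5,0,255).astype(np.uint8)
cv2.imwrite("pics/g.png",cv2.resize(x[:,38:],None,fx=8,fy=8,interpolation=cv2.INTER_CUBIC)[:600])
E
```

```text
(0.025, 0.0435, 0) [[367. 245.]] [[344.9  94.6]]
(0.025, 0.0585, 0) [[407. 223.]] [[342.8  93.5]]
(0.025, -0.0435, 0) [[131. 378.]] [[358.3 101.7]]
(0.025, -0.0585, 0) [[ 90. 401.]] [[360.7 103. ]]
(-0.045, 0.095, 0) [[647. 195.]] [[340.   71.4]]
(-0.045, -0.095, 0) [[ 97. 506.]] [[370.3  85. ]]
(-0.045, 0.095, 0.0375) [[707. 309.]] [[349.1  70.8]]
(-0.045, 0.095, -0.0375) [[586.  81.]] [[330.8  72. ]]
(0.025, 0.0435, 0) [[433. 262.]] [[346.3  84.6]]
(0.025, 0.0585, 0) [[475. 238.]] [[344.1  83.5]]
(0.025, -0.0435, 0) [[190. 399.]] [[359.9  91.2]]
(0.025, -0.0585, 0) [[147. 423.]] [[362.4  92.4]]
(-0.045, 0.095, 0) [[727. 211.]] [[341.3  61.1]]
(-0.045, -0.095, 0) [[159. 534.]] [[372.2  73.6]]
(-0.045, 0.095, 0.0375) [[790. 329.]] [[350.5  60.6]]
(-0.045, 0.095, -0.0375) [[664.  93.]] [[332.   61.7]]
```

View pics/g.png

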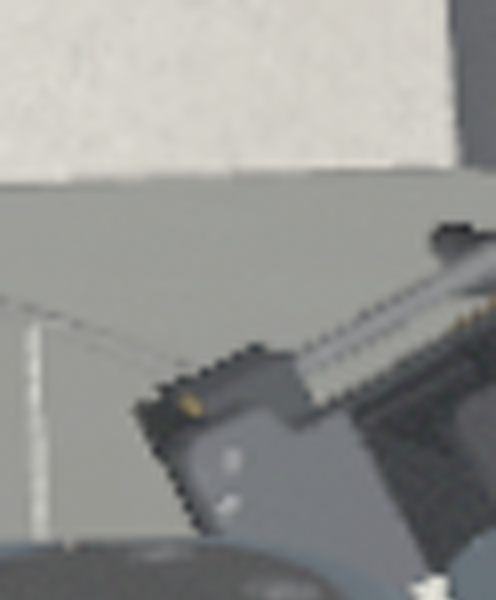

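The pictures show the gripper about 36 mm higher than its reported TCP height implies, in both cameras and at both places. I'll measure that offset here before relying on it.

```bash
python3 - <<'E'
from h import *
import cv2
p=np.array([.6072,.0135,.2071])
x=cv2.imread("pics/side_a.png")[90:180,190:270]
x=np.clip(255*(x/255.)**.5,0,255).astype(np.uint8)
x=cv2.resize(x,None,fx=6,fy=6,interpolation=cv2.INTER_CUBIC)
for dz,col in((0,(0,0,255)),(.036,(0,255,0))):
  for l in [(-.0095,.0585,-.025),(.0095,.0585,-.025),(.0095,.0435,-.025),(-.0375,.095,.045),(.0375,.095,.045),(-.0375,-.095,.045)]:
    u=((proj("side",[p+l+[0,0,dz]])[0]-[190,90]+.5)*6); print(dz,l,u.round()); cv2.circle(x,tuple(int(v) for v in u),3,col,-1)
cv2.imwrite("pics/i.png",x)
E
```

```text
0 (-0.0095, 0.0585, -0.025) [248. 516.]
0 (0.0095, 0.0585, -0.025) [197. 513.]
0 (0.0095, 0.0435, -0.025) [204. 494.]
0 (-0.0375, 0.095, 0.045) [313. 386.]
0 (0.0375, 0.095, 0.045) [ 94. 372.]
0 (-0.0375, -0.095, 0.045) [374. 195.]
0.036 (-0.0095, 0.0585, -0.025) [248. 427.]
0.036 (0.0095, 0.0585, -0.025) [195. 423.]
0.036 (0.0095, 0.0435, -0.025) [202. 406.]
0.036 (-0.0375, 0.095, 0.045) [313. 287.]
0.036 (0.0375, 0.095, 0.045) [ 90. 273.]
0.036 (-0.0375, -0.095, 0.045) [375. 109.]
```

View pics/i.png

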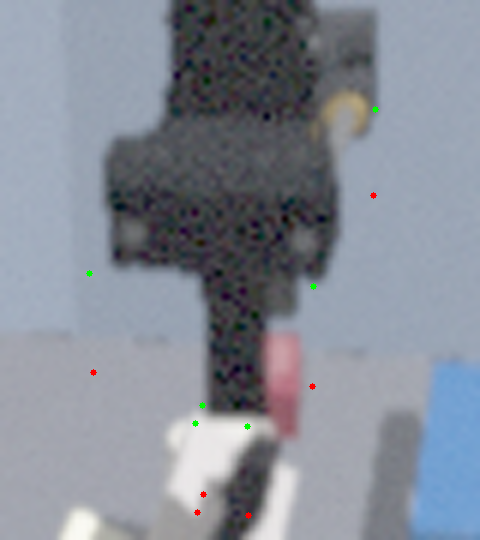

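Request:
{"op": "move_arm", "data": {
  "commands": [
    [-1,-10,0,0,0],
    [-1,-40,0,0,0],
    [-1,-40,0,0,0],
    [-1,-40,0,0,0],
    [-1,-40,0,0,0],
    [-1,-40,0,0,0],
    [-1,-40,0,0,0],
    [-1,-40,0,0,0]
  ]
}}

```text
time: 5.1
position: [0.6046, 0.0165, 0.2126]
tool_rot: [-0.706, -0.008, 0.708, -0.008]
ft_force: [-0.6, 0.1, -0.5]
grip_width: 0.0735
```

```bash
cat > ov.py <<'E'
from h import *; from rig import robot
import cv2,sys
tag=sys.argv[1]; dz=float(sys.argv[2]); dx=float(sys.argv[3])
out=[]
for n,(x0,y0,x1,y1) in (("side",(190,70,280,190)),("top",(205,110,305,200))):
  c=robot.camera(n); o=robot.get_obs(); p=o["position"]+[dx,0,dz]; M=R.from_quat(o["tool_rot"]).as_matrix(); w=o["grip_width"]/2
  cv2.imwrite(f"pics/{n}_{tag}.png",c["image"][:,:,::-1])
  x=c["image"][y0:y1,x0:x1,::-1]; x=np.clip(255*(x/255.)**.5,0,255).astype(np.uint8); s=4.4 if n=="side" else 4
  x=cv2.resize(x,None,fx=s,fy=s,interpolation=cv2.INTER_CUBIC)
  for sg in (1,-1):
   for q in [(.025,w,.0095),(.025,w,-.0095),(.025,w+.015,.0095),(.025,w+.015,-.0095),(-.045,w,0.0095),(-.045,w,-.0095)]:
    u=(proj(n,[p+M@(np.array(q)*[1,sg,1])])[0]-[x0,y0]+.5)*s; cv2.circle(x,tuple(int(v) for v in u),2,(0,255,0) if sg>0 else (0,0,255),-1)
  out.append(x)
print(o["position"].round(4),w*2,o["time"])
H=max(o.shape[0] for o in out)
cv2.imwrite(f"pics/{tag}.png",cv2.hconcat([cv2.copyMakeBorder(o,0,H-o.shape[0],0,0,cv2.BORDER_CONSTANT) for o in out]))
E
python3 ov.py k .038 0
```

```text
[0.6048 0.0165 0.2128] 0.08101421092513723 5.2
```

View pics/k.png

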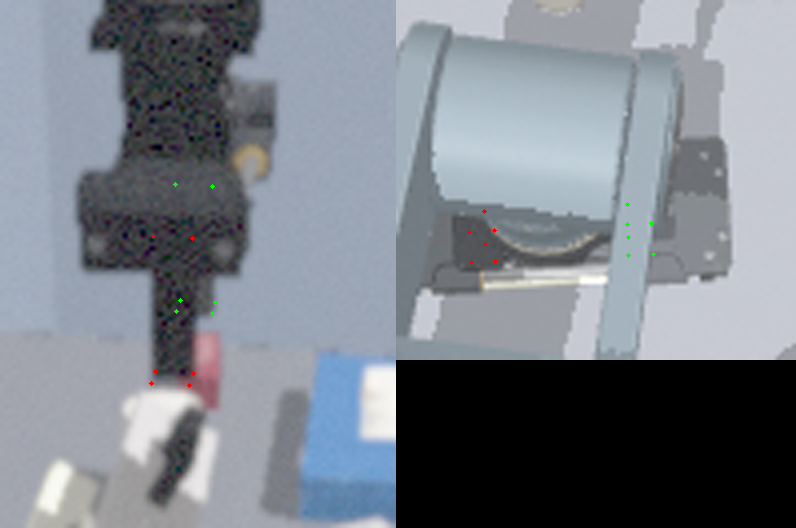

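```bash
sed -i 's/    tcp=np.array(tgt_grasp)-.006\*M\[:,0\]/    tcp=np.array(tgt_grasp)-[-.001,0,.038]-.006*M[:,0]/' h.py; python3 - <<'E'
from h import *; from rig import robot
plan(robot,SEAT+[0,0,.002],YAW)
E
```

```text
t 5.2 pos [0.6048 0.0165 0.2128] curyaw -178.73 q [-0.16  0.5   1.48  0.    1.16  1.39] F [-0.39 -0.61 -0.02] w 0.081
axes [[-0.001, 0.022, -1.0], [0.0, -1.0, -0.022], [-1.0, -0.0, 0.001]]
shift mm [76.8  0.6 -2.3] turn deg -0.24
```

Request:
{"op": "move_arm", "data": {
  "commands": [
    [-1,30,0,-2,0],
    [-1,60,0,-2,0],
    [-1,66,0,-2,0],
    [-1,66,0,-2,0]
  ]
}}

```text
time: 5.53
position: [0.605, 0.0168, 0.1449]
tool_rot: [-0.705, -0.008, 0.709, -0.007]
ft_force: [-0.6, -0.3, 0.2]
grip_width: 0.0872
```

```bash
python3 ov.py l .038 -.001;python3 - <<'E'
from h import *; from rig import robot
plan(robot,SEAT+[0,0,.003],YAW)
E
```

```text
[0.6078 0.0164 0.148 ] 0.08716549825645496 5.6333
t 5.63 pos [0.6078 0.0164 0.148 ] curyaw -178.73 q [-0.16  0.58  1.54  0.    1.02  1.39] F [-0.31 -0.47 -0.05] w 0.0872
axes [[0.001, 0.022, -1.0], [-0.0, -1.0, -0.022], [-1.0, 0.0, -0.001]]
shift mm [11.   0.4  0.8] turn deg -0.24
```

View pics/l.png

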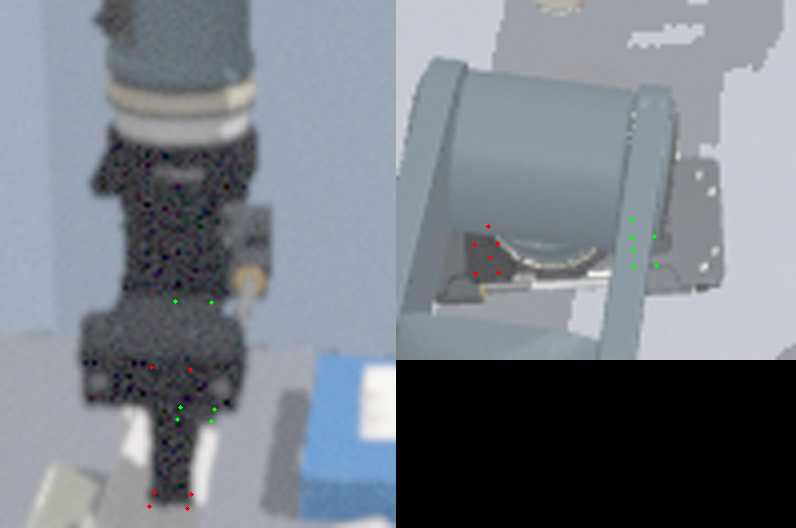

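Request:
{"op": "move_arm", "data": {
  "commands": [
    [-1,4,0,1,0],
    [-1,7,0,1,0],
    [-1,9,0,1,0],
    [-1,9,0,1,0]
  ]
}}

```text
time: 5.97
position: [0.6062, 0.0165, 0.1387]
tool_rot: [0.707, 0.008, -0.707, 0.008]
ft_force: [-0.3, 0.3, 0.8]
grip_width: 0.0872
```

Request:
{"op": "move_arm", "data": {
  "commands": [
    [1,0,0,0,0],
    [1,0,0,0,0],
    [1,0,0,0,0],
    [1,0,0,0,0],
    [1,0,0,0,0],
    [1,0,0,0,0]
  ],
  "newtons": 5
}}

```text
time: 6.47
position: [0.6063, 0.0169, 0.1386]
tool_rot: [0.707, 0.008, -0.707, 0.008]
ft_force: [-1.1, 2.0, 0.4]
grip_width: 0.066
```

```bash
python3 ov.py m .038 -.001;python3 - <<'E'
from h import *; from rig import robot
plan(robot,SEAT+[0,0,.003],YAW)
E
```

```text
[0.6063 0.0169 0.1386] 0.0661876491865552 6.5667
t 6.57 pos [0.6063 0.0169 0.1386] curyaw -178.73 q [-0.16  0.59  1.55  0.    1.    1.39] F [-0.18  1.62  0.57] w 0.0662
axes [[0.0, 0.022, -1.0], [0.001, -1.0, -0.022], [-1.0, -0.001, -0.0]]
shift mm [ 1.6  0.9 -0.7] turn deg -0.24
```

View pics/m.png

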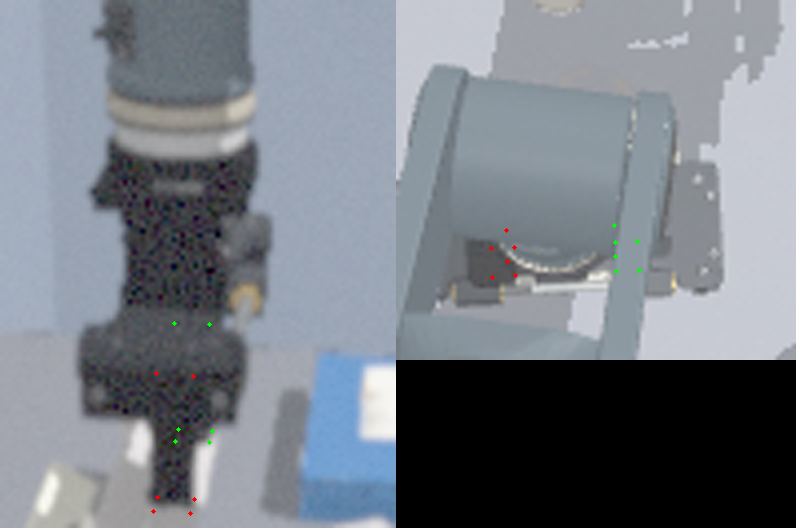

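Bar gripped at 66 mm. I'll tighten, then lift along the leaning axis.

Request:
{"op": "move_arm", "data": {
  "commands": [
    [1,0,-0.5,0,0],
    [1,0,-0.5,0,0],
    [1,0,-0.5,0,0]
  ],
  "newtons": 55
}}

```text
time: 6.82
position: [0.6063, 0.0169, 0.1386]
tool_rot: [0.707, 0.008, -0.707, 0.008]
ft_force: [-0.8, -0.4, 1.5]
grip_width: 0.0654
```

Request:
{"op": "move_arm", "data": {
  "commands": [
    [1,-1.7,0,1,0],
    [1,-3.5,0,2,0],
    [1,-5.2,0,3,0],
    [1,-5.2,0,3,0]
  ]
}}

```text
time: 7.15
position: [0.6032, 0.0169, 0.1437]
tool_rot: [0.707, 0.008, -0.707, 0.008]
ft_force: [0.5, -0.4, -2.1]
grip_width: 0.0656
```

```bash
python3 ov.py n .038 -.001;python3 - <<'E'
from h import *; from rig import robot
plan(robot,SEAT+[0,0,.003],YAW)
E
```

```text
[0.6032 0.0169 0.1437] 0.06562525472153166 7.25
t 7.25 pos [0.6032 0.0169 0.1437] curyaw -178.74 q [-0.16  0.58  1.55 -0.    1.01  1.39] F [ 0.68  1.49 -2.42] w 0.0656
axes [[0.0, 0.022, -1.0], [-0.0, -1.0, -0.022], [-1.0, 0.0, -0.0]]
shift mm [ 6.7  1.  -3.8] turn deg -0.24
```

View pics/n.png

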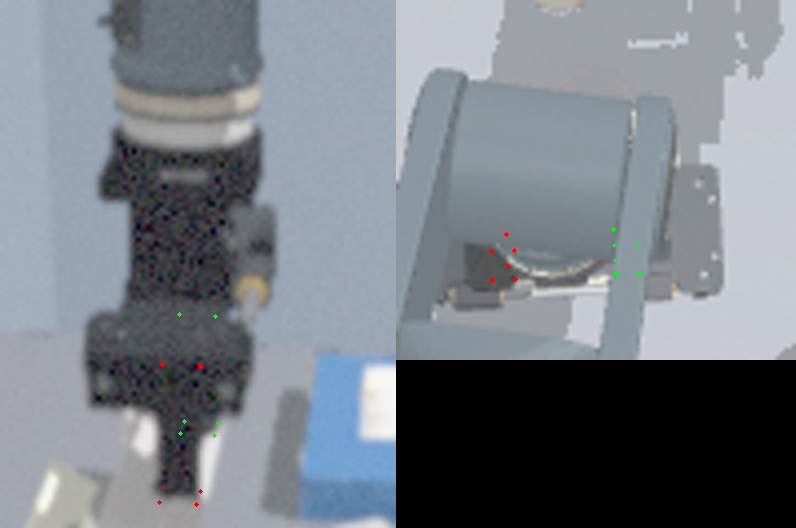

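Request:
{"op": "move_arm", "data": {
  "commands": [
    [1,-3.5,0,2,0],
    [1,-7,0,4,0],
    [1,-10.4,0,6,0],
    [1,-13.9,0,8,0],
    [1,-20,0,11.5,0],
    [1,-35,0,20,0],
    [1,-35,0,20,0],
    [1,-35,0,20,0]
  ]
}}

```text
time: 7.92
position: [0.5833, 0.0164, 0.1797]
tool_rot: [0.708, 0.008, -0.706, 0.008]
ft_force: [0.0, 0.2, -3.4]
grip_width: 0.0657
```

```bash
python3 snap.py o 150,80,310,260 180,110,340,260;python3 - <<'E'
from h import *; from rig import robot
plan(robot,[.484,.295,.20],.06)
E
```

```text
side scale 2.5 off 150 80
top scale 2.5 off 180 110
t 8.02 pos [0.5831 0.0165 0.1785] curyaw -178.73 q [-0.16  0.51  1.57 -0.    1.06  1.39] F [ 0.22 -0.22 -2.59] w 0.0658
axes [[-0.0, 0.022, -1.0], [-0.0, -1.0, -0.022], [-1.0, 0.0, 0.0]]
shift mm [  10.5 -280.6   91.9] turn deg -2.17
```

View pics/o.png

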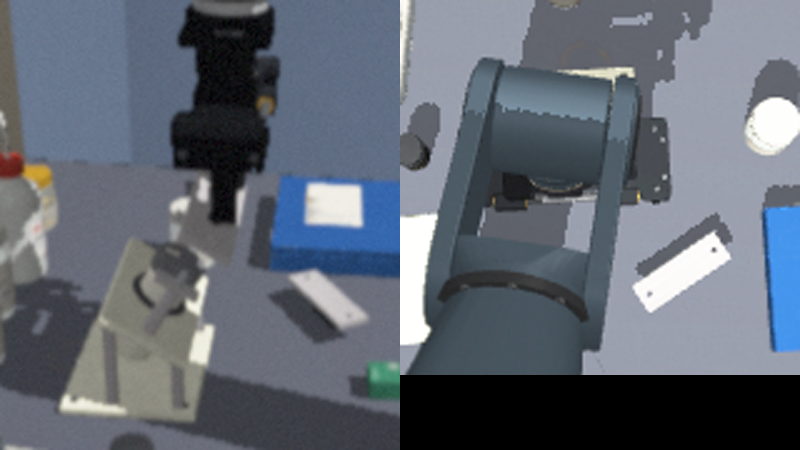

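Request:
{"op": "move_arm", "data": {
  "commands": [
    [1,-20,-5,10,0],
    [1,-20,-35,25,0],
    [1,-20,-75,40,0],
    [1,-20,-120,55,0],
    [1,-20,-160,65,0],
    [1,-20,-200,75,0],
    [1,-20,-240,82,-1],
    [1,-20,-265,90,-2]
  ]
}}

```text
time: 8.68
position: [0.4866, 0.2826, 0.1981]
tool_rot: [-0.707, -0.021, 0.707, -0.02]
ft_force: [0.8, -0.2, -3.6]
grip_width: 0.0652
```

```bash
python3 - <<'E'
from h import *; from rig import robot
plan(robot,[.484,.295,.12],.06)
E
```

```text
t 8.68 pos [0.4866 0.2826 0.1981] curyaw -176.61 q [0.33 0.46 1.61 0.   1.08 1.84] F [ 0.79 -0.2  -3.61] w 0.0652
axes [[-0.0, 0.059, -0.998], [0.001, -0.998, -0.059], [-1.0, -0.001, 0.0]]
shift mm [110.1 -12.3   0.8] turn deg -0.05
```

Request:
{"op": "move_arm", "data": {
  "commands": [
    [1,30,-12,0,0],
    [1,65,-12,0,0],
    [1,100,-12,0,0],
    [1,110,-12,0,0],
    [1,110,-12,0,0],
    [1,110,-12,0,0]
  ]
}}

```text
time: 9.18
position: [0.4871, 0.2914, 0.0885]
tool_rot: [-0.707, -0.02, 0.707, -0.02]
ft_force: [0.2, -0.6, -3.1]
grip_width: 0.0653
```

```bash
python3 snap.py p 190,120,360,380 80,140,240,290;python3 - <<'E'
from h import *; from rig import robot
plan(robot,[.484,.295,.035],.06)
E
```

```text
side scale 2.154 off 190 120
top scale 2.5 off 80 140
t 9.28 pos [0.4887 0.2918 0.0904] curyaw -176.76 q [0.34 0.62 1.68 0.   0.84 1.86] F [ 0.63 -0.29 -2.28] w 0.0657
axes [[0.004, 0.056, -0.998], [0.001, -0.998, -0.056], [-1.0, -0.001, -0.004]]
shift mm [87.4 -3.3  3.9] turn deg -0.2
```

View pics/p.png

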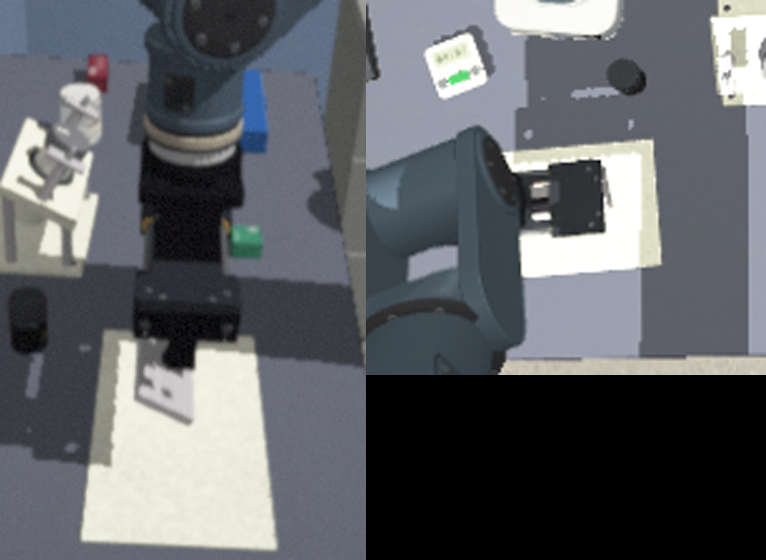

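Request:
{"op": "move_arm", "data": {
  "commands": [
    [1,30,-3,0,0],
    [1,50,-3,0,0],
    [1,62,-3,0,0],
    [1,67,-3,0,0],
    [1,67,-3,0,0]
  ]
}}

```text
time: 9.7
position: [0.4868, 0.2943, 0.0218]
tool_rot: [0.707, 0.02, -0.707, 0.02]
ft_force: [-0.3, -0.8, -3.3]
grip_width: 0.0655
```

Request:
{"op": "move_arm", "data": {
  "commands": [
    [1,0,0,0,0],
    [1,0,0,0,0],
    [1,0,0,0,0]
  ],
  "newtons": 12
}}

```text
time: 9.95
position: [0.4875, 0.2947, 0.0229]
tool_rot: [0.708, 0.02, -0.706, 0.02]
ft_force: [-0.1, 1.1, -2.7]
grip_width: 0.0661
```

```bash
python3 snap.py q 220,240,320,380 80,140,240,290;python3 - <<'E'
from h import *; from rig import robot
plan(robot,[.484,.295,.035],.06)
E
```

```text
side scale 4.0 off 220 240
top scale 2.5 off 80 140
t 10.05 pos [0.4871 0.2947 0.0226] curyaw -176.73 q [0.35 0.73 1.71 0.   0.7  1.86] F [-0.12 -0.28 -3.17] w 0.066
axes [[0.002, 0.057, -0.998], [0.001, -0.998, -0.057], [-1.0, -0.001, -0.002]]
shift mm [19.6 -0.4  2.1] turn deg -0.16
```

View pics/q.png

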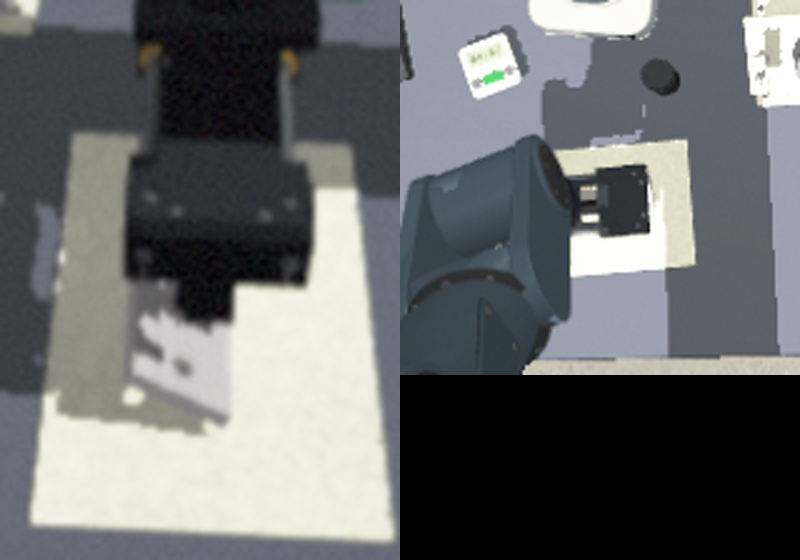

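Request:
{"op": "move_arm", "data": {
  "commands": [
    [1,0,0,0,0],
    [1,0,0,0,0],
    [1,0,0,0,0]
  ],
  "newtons": 7
}}

```text
time: 10.3
position: [0.4865, 0.2945, 0.0218]
tool_rot: [0.707, 0.02, -0.707, 0.02]
ft_force: [0.2, -0.5, -3.1]
grip_width: 0.066
```

```bash
python3 snap.py r 220,240,320,380 80,140,240,290;python3 - <<'E'
from h import *; from rig import robot
plan(robot,[.484,.295,.035],.06)
E
```

```text
side scale 4.0 off 220 240
top scale 2.5 off 80 140
t 10.4 pos [0.4864 0.2944 0.0217] curyaw -176.73 q [0.35 0.73 1.71 0.   0.7  1.86] F [-0.37 -0.93 -2.45] w 0.0661
axes [[-0.0, 0.057, -0.998], [-0.0, -0.998, -0.057], [-1.0, 0.0, 0.0]]
shift mm [18.7 -0.7  1.4] turn deg -0.17
```

View pics/r.png

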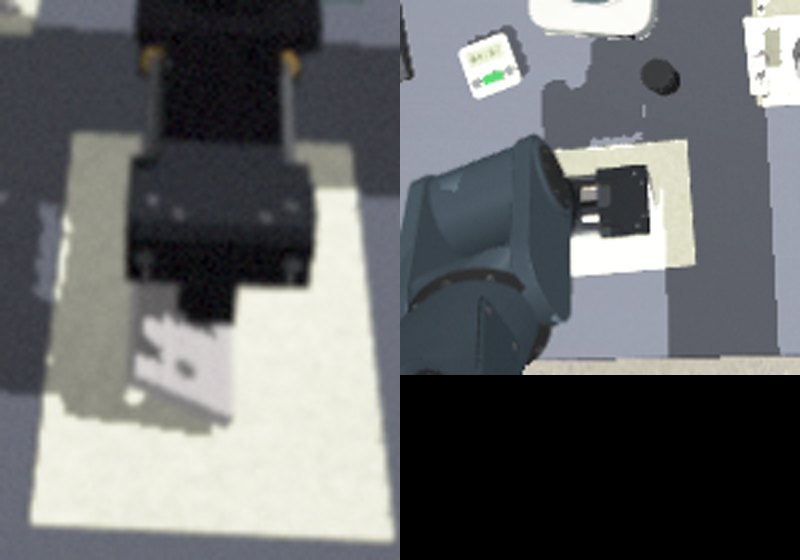

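Request:
{"op": "move_arm", "data": {
  "commands": [
    [1,2,0,0,0],
    [1,4,0,0,0],
    [1,6,0,0,0],
    [1,8,0,0,0],
    [1,8,0,0,0]
  ]
}}

```text
time: 10.82
position: [0.4872, 0.2944, 0.0137]
tool_rot: [0.707, 0.02, -0.706, 0.02]
ft_force: [0.9, 0.5, -1.3]
grip_width: 0.0661
```

```bash
python3 snap.py s 220,240,320,380 80,140,240,290;python3 - <<'E'
from h import *; from rig import robot
plan(robot,[.484,.295,.035],.06)
E
```

```text
side scale 4.0 off 220 240
top scale 2.5 off 80 140
t 10.92 pos [0.4869 0.2945 0.0137] curyaw -176.74 q [0.35 0.74 1.71 0.   0.68 1.86] F [ 0.44  0.64 -1.24] w 0.0664
axes [[0.001, 0.057, -0.998], [0.0, -0.998, -0.057], [-1.0, -0.0, -0.001]]
shift mm [10.7 -0.6  1.8] turn deg -0.18
```

View pics/s.png

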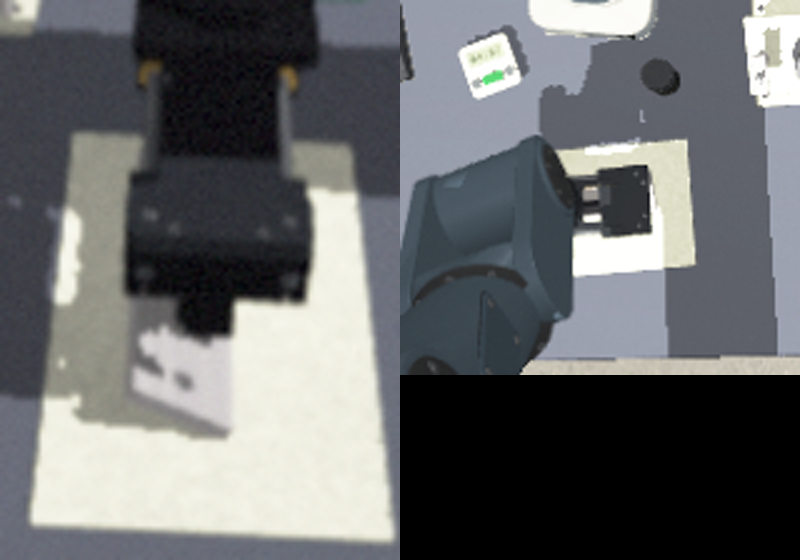

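Request:
{"op": "move_arm", "data": {
  "commands": [
    [1,2,0,0,0],
    [1,4,0,0,0],
    [1,5,0,0,0],
    [1,5,0,0,0]
  ]
}}

```text
time: 11.25
position: [0.4905, 0.2948, 0.0103]
tool_rot: [0.71, 0.021, -0.704, 0.02]
ft_force: [3.2, -2.4, 5.3]
grip_width: 0.0661
```

```bash
python3 snap.py t 220,240,320,380 80,140,240,290;python3 - <<'E'
from h import *; from rig import robot
plan(robot,[.484,.295,.035],.06)
E
```

```text
side scale 4.0 off 220 240
top scale 2.5 off 80 140
t 11.35 pos [0.4905 0.2948 0.0104] curyaw -176.68 q [ 0.35  0.75  1.71 -0.    0.67  1.86] F [ 3.82 -1.94  5.59] w 0.0659
axes [[0.008, 0.058, -0.998], [0.002, -0.998, -0.058], [-1.0, -0.001, -0.008]]
shift mm [ 7.3 -0.5  5.6] turn deg -0.12
```

View pics/t.png

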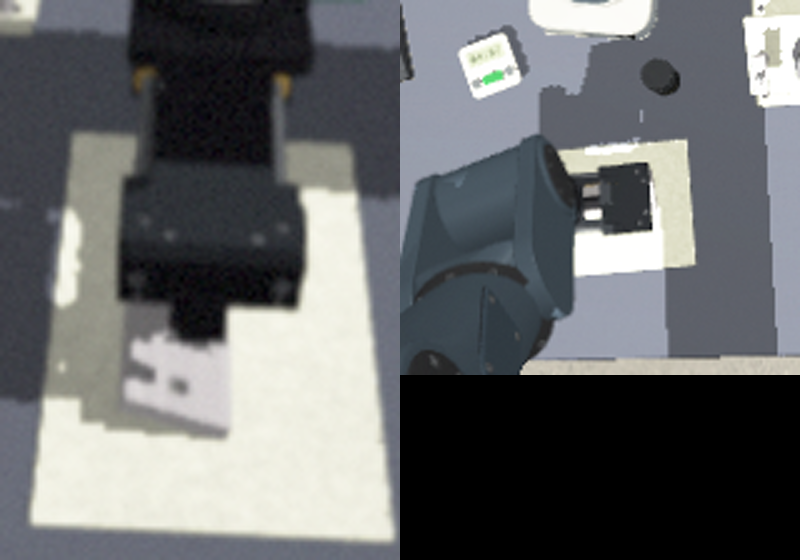

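Request:
{"op": "move_arm", "data": {
  "commands": [
    [1,0,0,0,0],
    [1,0,0,0,0],
    [1,0,0,0,0]
  ],
  "newtons": 3
}}

```text
time: 11.6
position: [0.4876, 0.2949, 0.0091]
tool_rot: [0.708, 0.02, -0.706, 0.02]
ft_force: [2.8, 0.5, 2.3]
grip_width: 0.0657
```

```bash
python3 snap.py u 220,240,320,380 80,140,240,290;python3 - <<'E'
from h import *; from rig import robot
plan(robot,[.484,.295,.035],.06)
E
```

```text
side scale 4.0 off 220 240
top scale 2.5 off 80 140
t 11.7 pos [0.487  0.2948 0.0088] curyaw -176.74 q [0.35 0.75 1.71 0.   0.67 1.86] F [3.93 1.05 1.76] w 0.0662
axes [[0.001, 0.057, -0.998], [0.001, -0.998, -0.057], [-1.0, -0.001, -0.001]]
shift mm [ 5.8 -0.3  2. ] turn deg -0.18
```

View pics/u.png

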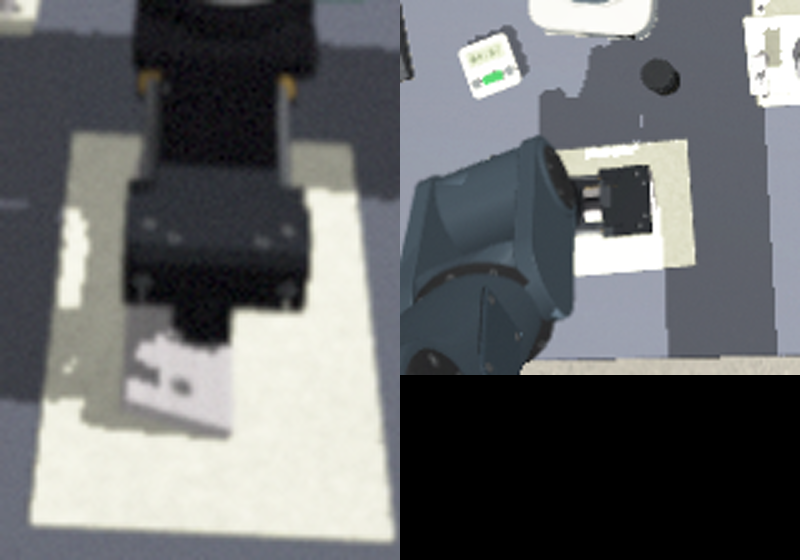

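Request:
{"op": "move_arm", "data": {
  "commands": [
    [1,1,0,0,0],
    [1,2,0,0,0],
    [1,3,0,0,0],
    [1,4,0,0,0],
    [1,4,0,0,0]
  ]
}}

```text
time: 12.12
position: [0.4833, 0.2935, 0.0032]
tool_rot: [-0.704, -0.019, 0.709, -0.021]
ft_force: [0.4, -0.2, -3.5]
grip_width: 0.0661
```

```bash
python3 snap.py v 220,240,320,380 80,140,240,290;python3 - <<'E'
from h import *; from rig import robot
plan(robot,[.484,.295,.035],.06)
E
```

```text
side scale 4.0 off 220 240
top scale 2.5 off 80 140
t 12.22 pos [0.4835 0.2936 0.0033] curyaw -176.73 q [0.35 0.76 1.72 0.   0.67 1.86] F [ 0.27  0.36 -2.69] w 0.066
axes [[-0.006, 0.057, -0.998], [-0.002, -0.998, -0.057], [-1.0, 0.002, 0.006]]
shift mm [ 0.3 -1.4 -1.6] turn deg -0.16
```

View pics/v.png

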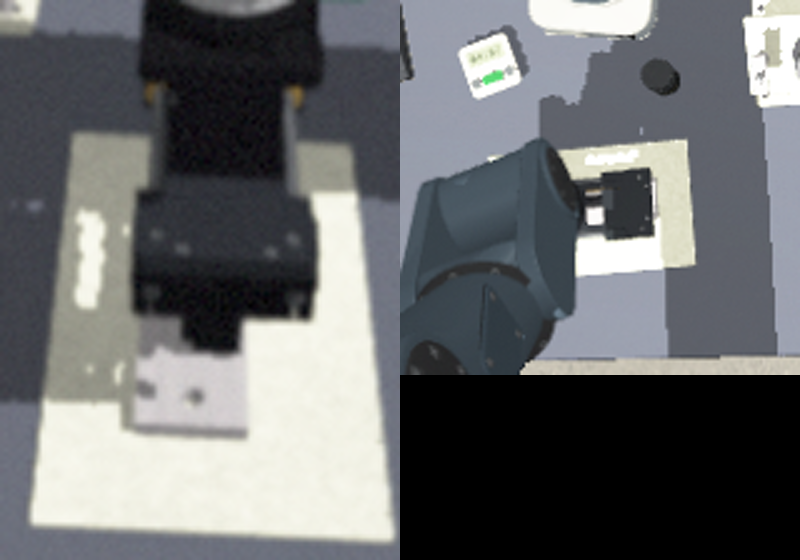

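Request:
{"op": "move_arm", "data": {
  "commands": [
    [1,1,0,0,0],
    [1,2,0,0,0],
    [1,2,0,0,0],
    [1,2,0,0,0]
  ]
}}

```text
time: 12.55
position: [0.4861, 0.2943, 0.0024]
tool_rot: [-0.707, -0.02, 0.707, -0.02]
ft_force: [-0.4, -0.2, -3.6]
grip_width: 0.0659
```

```bash
python3 snap.py w 220,240,320,380 80,140,240,290;python3 - <<'E'
from h import *; from rig import robot
plan(robot,[.484,.295,.035],.06)
E
```

```text
side scale 4.0 off 220 240
top scale 2.5 off 80 140
t 12.65 pos [0.4866 0.2945 0.0025] curyaw -176.73 q [0.35 0.76 1.72 0.   0.66 1.86] F [ 0.72 -0.29 -2.68] w 0.0663
axes [[0.0, 0.057, -0.998], [0.0, -0.998, -0.057], [-1.0, -0.0, -0.0]]
shift mm [-0.5 -0.6  1.6] turn deg -0.17
```

View pics/w.png

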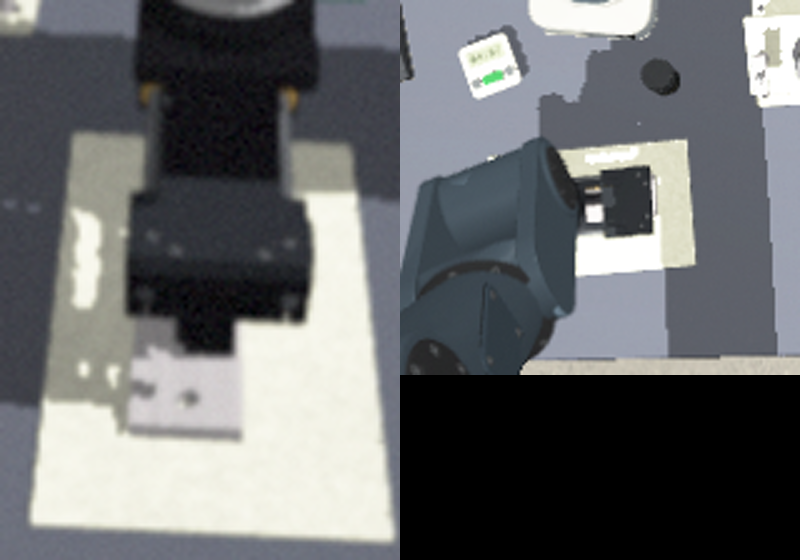

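Request:
{"op": "move_arm", "data": {
  "commands": [
    [1,1,0,0,0],
    [1,2,0,0,0],
    [1,2,0,0,0]
  ]
}}

```text
time: 12.9
position: [0.4871, 0.2945, 0.0012]
tool_rot: [0.707, 0.02, -0.706, 0.02]
ft_force: [-0.6, 0.2, 3.0]
grip_width: 0.0661
```

Request:
{"op": "move_arm", "data": {
  "commands": [
    [1,1,0,0,0],
    [1,2,0,0,0],
    [1,2,0,0,0]
  ]
}}

```text
time: 13.15
position: [0.4872, 0.2946, -0.0004]
tool_rot: [0.707, 0.02, -0.706, 0.02]
ft_force: [0.2, -0.1, 8.8]
grip_width: 0.0659
```

Request:
{"op": "move_arm", "data": {
  "commands": [
    [1,-1.5,0,0,0],
    [1,-1.5,0,0,0],
    [0.6,-1.5,0,0,0],
    [-1,-1.5,0,0,0],
    [-1,-1.5,0,0,0],
    [-1,-1.5,0,0,0],
    [-1,-1.5,0,0,0],
    [-1,-1.5,0,0,0]
  ]
}}

```text
time: 13.82
position: [0.4865, 0.2945, 0.0002]
tool_rot: [0.707, 0.02, -0.707, 0.02]
ft_force: [0.2, 0.4, -0.2]
grip_width: 0.0855
```

Request:
{"op": "move_arm", "data": {
  "commands": [
    [-1,-10,0,0,0],
    [-1,-30,0,0,0],
    [-1,-65,0,0,0],
    [-1,-100,0,0,0],
    [-1,-140,0,0,0],
    [-1,-170,0,0,0],
    [-1,-170,0,0,0],
    [-1,-170,0,0,0]
  ]
}}

```text
time: 14.48
position: [0.4877, 0.295, 0.1731]
tool_rot: [0.709, 0.021, -0.705, 0.02]
ft_force: [0.3, 0.3, 0.5]
grip_width: 0.0868
```

```bash
python3 snap.py x 190,200,350,380 90,170,240,300;python3 - <<'E'
from h import *; from rig import robot
plan(robot,[.584,.016,.25],.026)
E
```

```text
side scale 2.5 off 190 200
top scale 2.667 off 90 170
t 14.58 pos [0.4855 0.2941 0.1698] curyaw -176.73 q [0.35 0.5  1.62 0.   1.02 1.86] F [ 0.5   0.33 -0.82] w 0.087
axes [[-0.001, 0.057, -0.998], [-0.001, -0.998, -0.057], [-1.0, 0.0, 0.002]]
shift mm [-48.2 283.3 -83.4] turn deg 1.78
```

View pics/x.png

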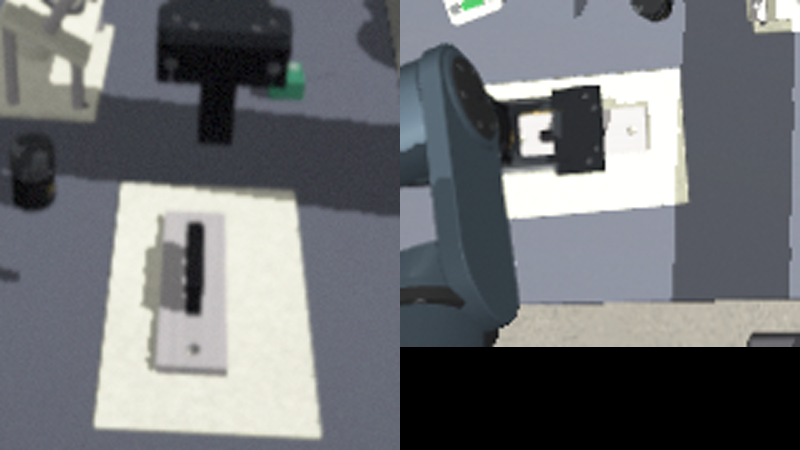

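```bash
python3 - <<'E'
from h import *
import cv2
print(ray("side",[(268,307)],.044), ray("side",[(190+163/2.5,200+212/2.5),(190+225/2.5,200+213/2.5),(190+227/2.5,200+371/2.5),(190+155/2.5,200+369/2.5)],.011).mean(0))
A=seatR(YAW); 
o=[]
for n,(x0,y0,x1,y1),s in (("side",(165,150,245,255),5),("top",(205,125,295,195),4.4)):
    x=cv2.resize(cv2.imread(f"pics/{n}_x.png")[y0:y1,x0:x1],None,fx=s,fy=s,interpolation=cv2.INTER_CUBIC)
    C=SEAT+A.apply([0,0,-.051])
    for z in (.011,-.011):
      for a in np.arange(0,2*np.pi,.4):
        u=(proj(n,[C+A.apply([.024*np.cos(a),.024*np.sin(a),z])])[0]-[x0,y0]+.5)*s; cv2.circle(x,tuple(int(v) for v in u),1,(0,255,0) if z>0 else (0,0,255),-1)
    for sy in (1,-1):
      for z in (-.017,-.032):
        u=(proj(n,[SEAT+A.apply([0,sy*.062,z])])[0]-[x0,y0]+.5)*s; cv2.circle(x,tuple(int(v) for v in u),2,(255,0,255),-1)
    for l in [(.046,.08),(-.046,.08),(-.046,-.08),(.046,-.08)]:
        u=(proj(n,[SEAT+A.apply([*l,-.09])])[0]-[x0,y0]+.5)*s; cv2.circle(x,tuple(int(v) for v in u),2,(255,255,0),-1)
    o.append(x)
H=max(x.shape[0] for x in o)
cv2.imwrite("pics/y.png",cv2.hconcat([cv2.copyMakeBorder(x,0,H-x.shape[0],0,0,cv2.BORDER_CONSTANT) for x in o]))
E
```

```text
[[0.49279183 0.3135083  0.044     ]] [0.49449303 0.29793366 0.011     ]
```

View pics/y.png

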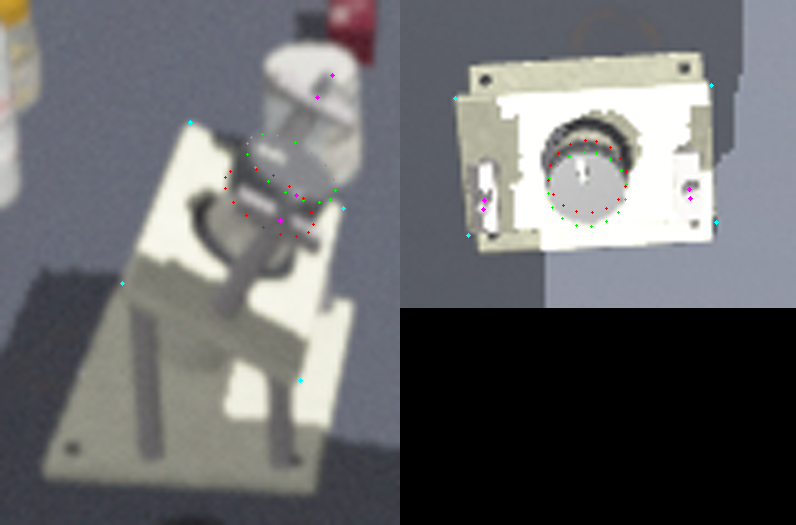

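Guard lies flat at about (0.494, 0.298), 10 mm from the mat's centre. The cap model overlay fits in both views (top crop circle at 587,188). Next is the cap.

```bash
cat >> h.py <<'E'
CAP=SEAT+seatR(YAW).apply([0,0,-.051])
E
python3 - <<'E'
from h import *; from rig import robot
plan(robot,CAP+[0,0,.12],YAW-np.radians(40))
E
```

```text
t 14.58 pos [0.4855 0.2941 0.1698] curyaw -176.73 q [0.35 0.5  1.62 0.   1.02 1.86] F [ 0.5   0.33 -0.82] w 0.087
axes [[-0.001, 0.057, -0.998], [-0.001, -0.998, -0.057], [-1.0, 0.0, 0.002]]
shift mm [ -40.1  285.3 -130.9] turn deg 41.76
```

Request:
{"op": "move_arm", "data": {
  "commands": [
    [-0.43,-40,0,0,0],
    [-0.43,-40,30,-14,7],
    [-0.43,-40,65,-30,14],
    [-0.43,-40,105,-48,21],
    [-0.43,-40,145,-66,28],
    [-0.43,-40,185,-85,35],
    [-0.43,-40,220,-101,42],
    [-0.43,-40,250,-116,42]
  ]
}}

```text
time: 15.25
position: [0.6159, 0.049, 0.2076]
tool_rot: [-0.665, 0.237, 0.668, 0.236]
ft_force: [0.1, -0.4, -0.0]
grip_width: 0.0626
```

```bash
python3 - <<'E'
from h import *; from rig import robot
plan(robot,CAP+[0,0,.06],YAW-np.radians(40))
E
```

```text
t 15.25 pos [0.6159 0.049  0.2076] curyaw 140.98 q [-0.1   0.52  1.45 -0.    1.17  2.15] F [ 0.08 -0.43 -0.01] w 0.0626
axes [[-0.005, -0.63, -0.777], [0.0, -0.777, 0.63], [-1.0, 0.003, 0.004]]
shift mm [ 57.7  14.4 -33.5] turn deg -0.53
```

Request:
{"op": "move_arm", "data": {
  "commands": [
    [-0.43,0,14,-33,0],
    [-0.43,30,14,-33,0],
    [-0.43,30,14,-33,0],
    [-0.43,30,14,-33,0]
  ]
}}

```text
time: 15.58
position: [0.6303, 0.0199, 0.1763]
tool_rot: [-0.664, 0.235, 0.67, 0.234]
ft_force: [-0.7, 0.3, 0.6]
grip_width: 0.0621
```

```bash
python3 ov.py z .038 -.001; python3 - <<'E'
from h import *; from rig import robot
plan(robot,CAP+[0,0,.004],YAW-np.radians(40))
E
```

```text
[0.6325 0.0208 0.1794] 0.062672905218048 15.6833
t 15.68 pos [0.6325 0.0208 0.1794] curyaw 141.33 q [-0.14  0.57  1.44  0.    1.13  2.1 ] F [ 0.16  0.13 -0.55] w 0.0627
axes [[-0.003, -0.625, -0.781], [0.001, -0.781, 0.625], [-1.0, 0.001, 0.002]]
shift mm [85.5  3.2 -2.8] turn deg -0.18
```

View pics/z.png

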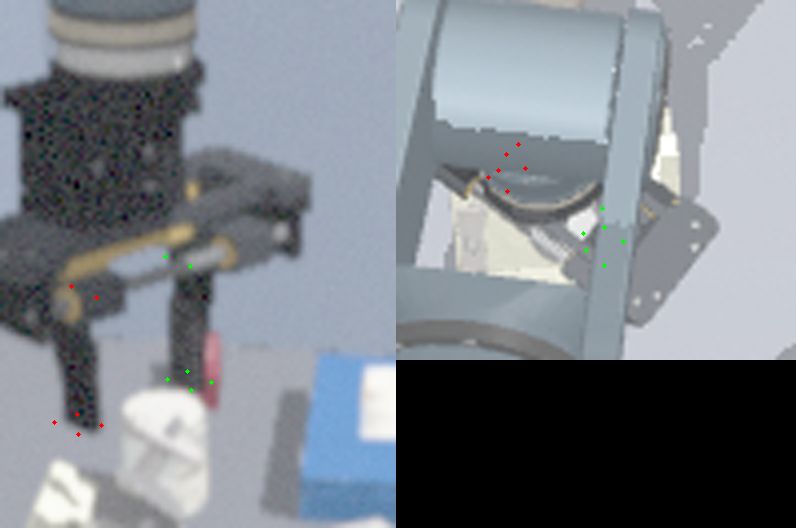

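Request:
{"op": "move_arm", "data": {
  "commands": [
    [-0.43,20,3,-3,0],
    [-0.43,40,3,-3,0],
    [-0.43,55,3,-3,0],
    [-0.43,60,3,-3,0],
    [-0.43,60,3,-3,0]
  ]
}}

```text
time: 16.1
position: [0.633, 0.0169, 0.1196]
tool_rot: [-0.667, 0.234, 0.668, 0.234]
ft_force: [0.2, 0.0, 0.7]
grip_width: 0.0623
```

```bash
python3 snap.py a1 165,120,265,250 200,110,310,210; python3 - <<'E'
from h import *; from rig import robot
plan(robot,CAP+[0,0,.004],YAW-np.radians(40))
E
```

```text
side scale 4.0 off 165 120
top scale 3.636 off 200 110
t 16.2 pos [0.6347 0.0164 0.1214] curyaw 141.34 q [-0.15  0.65  1.49  0.    1.01  2.1 ] F [0.06 0.37 0.18] w 0.0622
axes [[0.002, -0.625, -0.781], [-0.0, -0.781, 0.625], [-1.0, -0.001, -0.002]]
shift mm [27.5  1.1  1.9] turn deg -0.16
```

View pics/a1.png

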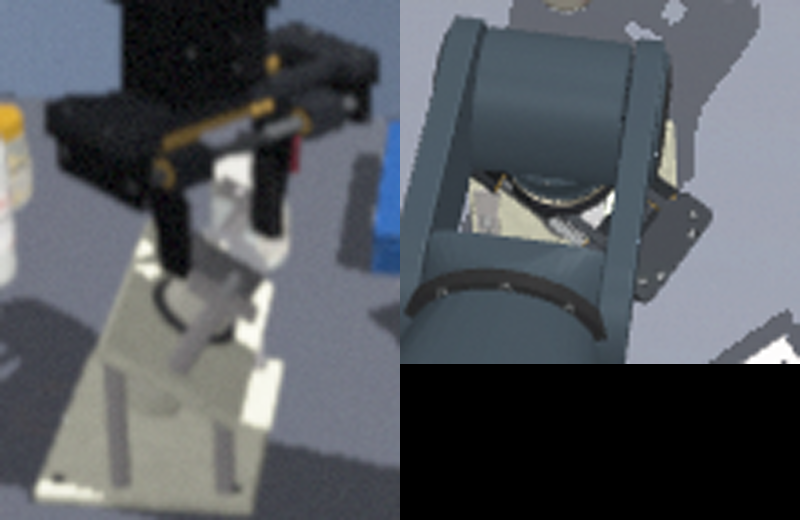

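Request:
{"op": "move_arm", "data": {
  "commands": [
    [-0.43,10,1,2,0],
    [-0.43,18,1,2,0],
    [-0.43,22,1,2,0],
    [-0.43,24,1,2,0],
    [-0.43,24,1,2,0]
  ]
}}

```text
time: 16.62
position: [0.6315, 0.0163, 0.0955]
tool_rot: [-0.667, 0.234, 0.667, 0.235]
ft_force: [0.1, 0.2, 1.0]
grip_width: 0.0619
```

```bash
python3 snap.py a2 165,120,265,250 200,110,310,210; python3 - <<'E'
from h import *; from rig import robot
plan(robot,CAP+[0,0,.004],YAW-np.radians(40))
E
```

```text
side scale 4.0 off 165 120
top scale 3.636 off 200 110
t 16.72 pos [0.6319 0.0161 0.0961] curyaw 141.27 q [-0.15  0.68  1.51 -0.    0.96  2.1 ] F [0.33 0.55 0.18] w 0.062
axes [[0.0, -0.626, -0.78], [-0.0, -0.78, 0.626], [-1.0, -0.0, -0.0]]
shift mm [ 2.2 -0.8 -0.1] turn deg -0.24
```

View pics/a2.png

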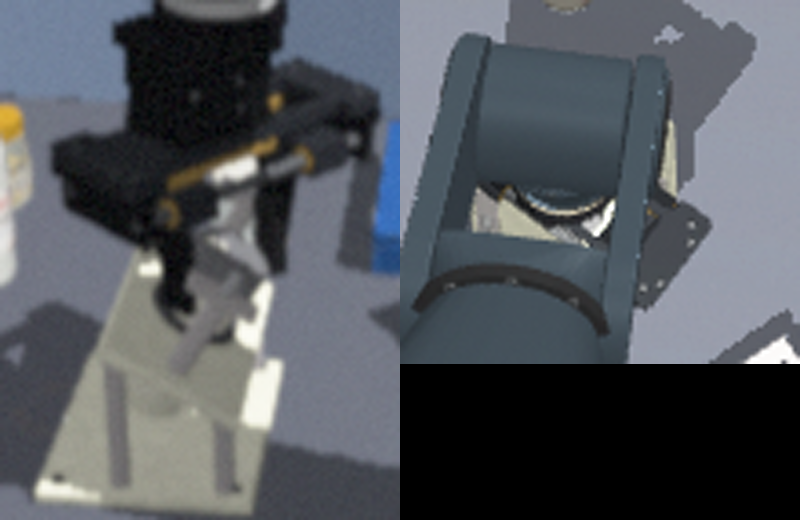

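Request:
{"op": "move_arm", "data": {
  "commands": [
    [1,0,0,0,0],
    [1,0,0,0,0],
    [1,0,0,0,0],
    [1,0,0,0,0]
  ],
  "newtons": 20
}}

```text
time: 17.05
position: [0.6342, 0.0184, 0.0965]
tool_rot: [0.668, -0.233, -0.666, -0.237]
ft_force: [4.0, 7.5, -2.9]
grip_width: 0.0519
```

Request:
{"op": "move_arm", "data": {
  "commands": [
    [1,0,-3,0,0],
    [1,0,-3,0,0]
  ]
}}

```text
time: 17.22
position: [0.6341, 0.0184, 0.0965]
tool_rot: [0.668, -0.234, -0.667, -0.234]
ft_force: [0.4, 0.8, 1.1]
grip_width: 0.0522
```

Request:
{"op": "move_arm", "data": {
  "commands": [
    [1,0,0,0,-6],
    [1,0,0,0,-12],
    [1,0,0,0,-18],
    [1,0,0,0,-24]
  ]
}}

```text
time: 17.55
position: [0.634, 0.0173, 0.0974]
tool_rot: [0.702, -0.09, -0.701, -0.089]
ft_force: [0.1, -1.1, 3.9]
grip_width: 0.0483
```

```bash
python3 snap.py a3 165,120,265,250 200,110,310,210; python3 - <<'E'
from h import *; from rig import robot
plan(robot,CAP+[0,0,.004],YAW)
print(robot.get_obs()["moment"])
E
```

```text
side scale 4.0 off 165 120
top scale 3.636 off 200 110
t 17.65 pos [0.6341 0.0174 0.0973] curyaw 165.25 q [-0.15  0.68  1.5  -0.    0.96  1.68] F [-0.66 -1.39  5.27] w 0.0483
axes [[0.001, -0.255, -0.967], [-0.001, -0.967, 0.255], [-1.0, 0.001, -0.001]]
shift mm [3.4 1.1 1.3] turn deg -16.25
[-0.32034998  0.27958591  0.06773101]
```

View pics/a3.png

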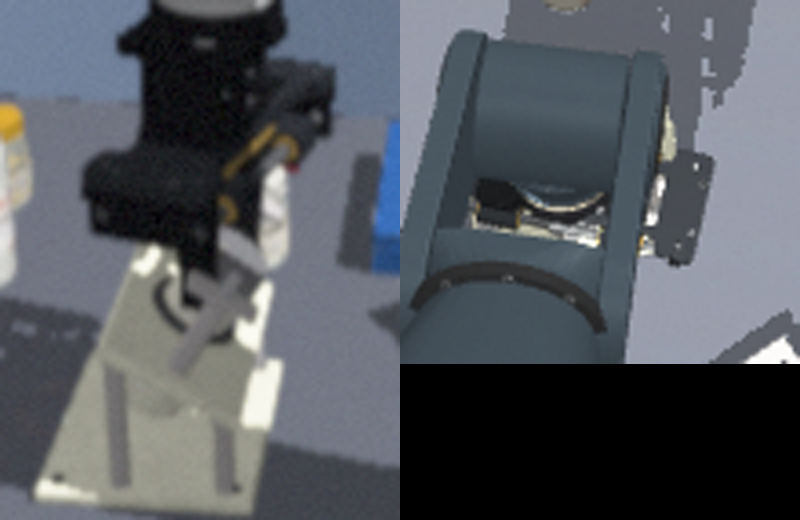

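Request:
{"op": "move_arm", "data": {
  "commands": [
    [1,0,0,0,-7],
    [1,0,0,0,-14],
    [1,0,0,0,-21],
    [1,0,0,0,-28],
    [1,0,0,0,-35],
    [1,0,0,0,-42],
    [1,0,0,0,-49],
    [1,0,0,0,-56]
  ]
}}

```text
time: 18.32
position: [0.6316, 0.0165, 0.0956]
tool_rot: [-0.66, -0.249, 0.664, -0.25]
ft_force: [-6.4, -8.4, 2.1]
grip_width: 0.0518
```

Request:
{"op": "move_arm", "data": {
  "commands": [
    [1,0,0,0,0],
    [-0.43,0,0,0,0],
    [-0.43,0,0,0,0],
    [-0.43,0,0,0,0],
    [-0.43,0,0,0,0]
  ]
}}

```text
time: 18.73
position: [0.6338, 0.0187, 0.096]
tool_rot: [0.662, 0.249, -0.662, 0.249]
ft_force: [0.0, -0.3, -0.2]
grip_width: 0.0617
```

```bash
python3 snap.py a4 165,120,265,250 200,110,310,210; python3 - <<'E'
from h import *; from rig import robot
plan(robot,CAP+[0,0,.004],YAW-np.radians(40))
E
```

```text
side scale 4.0 off 165 120
top scale 3.636 off 200 110
t 18.83 pos [0.6338 0.0188 0.096 ] curyaw -138.76 q [-0.15  0.68  1.5   0.    0.96  0.7 ] F [-0.77 -0.66  0.63] w 0.0621
axes [[0.0, 0.659, -0.752], [0.0, -0.752, -0.659], [-1.0, -0.0, -0.0]]
shift mm [2.2 0.7 2.3] turn deg 79.74
```

View pics/a4.png

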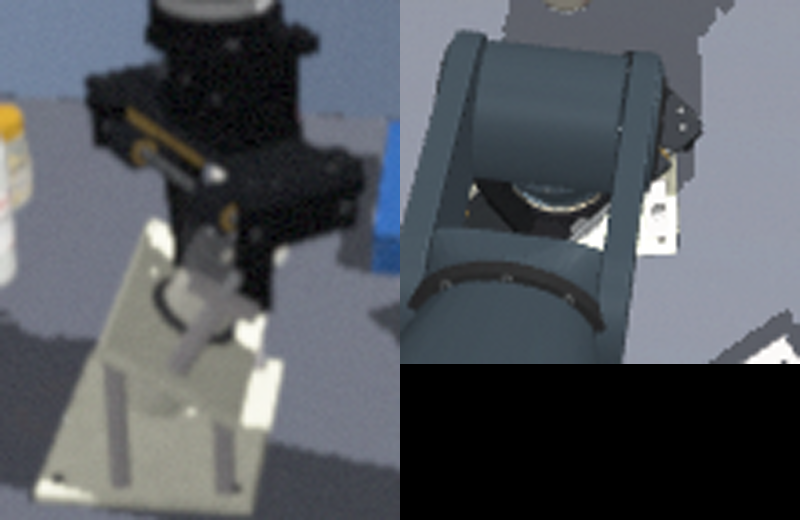

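Request:
{"op": "move_arm", "data": {
  "commands": [
    [-0.43,0,0,1,7],
    [-0.43,0,0,1,14],
    [-0.43,0,0,1,21],
    [-0.43,0,0,1,28],
    [-0.43,0,0,1,35],
    [-0.43,0,0,1,42],
    [-0.43,0,0,1,49],
    [-0.43,0,0,1,56]
  ]
}}

```text
time: 19.5
position: [0.633, 0.0181, 0.0961]
tool_rot: [0.701, -0.093, -0.701, -0.093]
ft_force: [-0.3, 0.9, 0.1]
grip_width: 0.0622
```

Request:
{"op": "move_arm", "data": {
  "commands": [
    [-0.43,0,0,0,7],
    [-0.43,0,0,0,14],
    [-0.43,0,0,0,21],
    [-0.43,0,0,0,26],
    [-0.43,0,0,0,26],
    [1,0,0,0,26],
    [1,0,0,0,26],
    [1,0,0,0,26]
  ]
}}

```text
time: 20.17
position: [0.6336, 0.0187, 0.0961]
tool_rot: [0.663, -0.245, -0.663, -0.246]
ft_force: [2.2, 2.9, -1.0]
grip_width: 0.0533
```

Request:
{"op": "move_arm", "data": {
  "commands": [
    [1,0,0,0,0],
    [1,0,0,0,-7],
    [1,0,0,0,-14],
    [1,0,0,0,-21],
    [1,0,0,0,-28],
    [1,0,0,0,-35],
    [1,0,0,0,-42],
    [1,0,0,0,-49]
  ]
}}

```text
time: 20.83
position: [0.6345, 0.0183, 0.0966]
tool_rot: [0.706, 0.053, -0.704, 0.052]
ft_force: [3.6, 3.4, -1.0]
grip_width: 0.0474
```

Request:
{"op": "move_arm", "data": {
  "commands": [
    [1,0,0,0,-7],
    [1,0,0,0,-14],
    [1,0,0,0,-21],
    [1,0,0,0,-28],
    [1,0,0,0,-33],
    [1,0,0,0,-33]
  ]
}}

```text
time: 21.33
position: [0.6303, 0.0158, 0.0955]
tool_rot: [-0.659, -0.249, 0.664, -0.25]
ft_force: [-4.6, -2.4, 0.1]
grip_width: 0.0526
```

```bash
python3 - <<'E'
from h import *; from rig import robot
plan(robot,CAP+[0,0,.004],YAW-np.radians(40)); print(robot.get_obs()["moment"])
E
```

```text
t 21.33 pos [0.6303 0.0158 0.0955] curyaw -138.62 q [-0.15  0.68  1.51 -0.01  0.96  0.7 ] F [-4.56 -2.41  0.07] w 0.0526
axes [[-0.006, 0.661, -0.75], [-0.004, -0.75, -0.661], [-1.0, -0.001, 0.007]]
shift mm [ 1.7  0.8 -2.3] turn deg 79.88
[-1.39929253  0.18610931 -0.711251  ]
```

Request:
{"op": "move_arm", "data": {
  "commands": [
    [-0.43,0,0,0,0],
    [-0.43,0,0,0,0],
    [-0.43,0,0,0,7],
    [-0.43,0,0,1,14],
    [-0.43,0,0,1,21],
    [-0.43,0,0,1,28],
    [-0.43,0,0,1,35],
    [-0.43,0,0,1,42]
  ]
}}

```text
time: 22.0
position: [0.6326, 0.0173, 0.0964]
tool_rot: [0.707, -0.006, -0.707, -0.006]
ft_force: [-0.7, 0.1, -0.3]
grip_width: 0.0625
```

Request:
{"op": "move_arm", "data": {
  "commands": [
    [-0.43,0,0,0,7],
    [-0.43,0,0,0,14],
    [-0.43,0,0,0,21],
    [-0.43,0,0,0,28],
    [-0.43,0,0,0,35],
    [-0.43,0,0,0,38],
    [-0.43,0,0,0,38],
    [1,0,0,0,38]
  ]
}}

```text
time: 22.67
position: [0.6324, 0.0173, 0.0963]
tool_rot: [0.668, -0.234, -0.667, -0.234]
ft_force: [0.2, -0.3, -0.7]
grip_width: 0.0599
```

Request:
{"op": "move_arm", "data": {
  "commands": [
    [1,0,0,0,0],
    [1,0,0,0,0],
    [1,0,0,0,0],
    [1,0,0,0,-7],
    [1,0,0,0,-14],
    [1,0,0,0,-21],
    [1,0,0,0,-28],
    [1,0,0,0,-35]
  ]
}}

```text
time: 23.33
position: [0.6334, 0.0178, 0.0964]
tool_rot: [0.708, -0.021, -0.706, -0.023]
ft_force: [3.5, 4.6, -2.5]
grip_width: 0.0474
```

Request:
{"op": "move_arm", "data": {
  "commands": [
    [1,0,0,0,-7],
    [1,0,0,0,-14],
    [1,0,0,0,-21],
    [1,0,0,0,-28],
    [1,0,0,0,-35],
    [1,0,0,0,-42],
    [1,0,0,0,-45],
    [1,0,0,0,-45]
  ]
}}

```text
time: 24.0
position: [0.6258, 0.0134, 0.0959]
tool_rot: [-0.656, -0.249, 0.667, -0.25]
ft_force: [-11.5, -8.3, 6.3]
grip_width: 0.0507
```

```bash
python3 - <<'E'
from h import *; from rig import robot
plan(robot,CAP+[0,0,.004],YAW-np.radians(40)); print(robot.get_obs()["moment"])
E
```

```text
t 24.0 pos [0.6258 0.0134 0.0959] curyaw -138.68 q [-0.15  0.68  1.51 -0.01  0.97  0.7 ] F [-11.55  -8.31   6.27] w 0.0507
axes [[-0.014, 0.66, -0.751], [-0.006, -0.751, -0.66], [-1.0, -0.005, 0.015]]
shift mm [ 2.   2.  -7.3] turn deg 79.82
[-2.24635536  1.66324406 -0.98654998]
```

Request:
{"op": "move_arm", "data": {
  "commands": [
    [-0.43,0,0,0,0],
    [-0.43,0,0,0,0],
    [-0.43,0,0,0,0],
    [-0.43,-30,0,0,0],
    [-0.43,-70,0,0,0],
    [-0.43,-110,0,0,0],
    [-0.43,-130,0,0,0],
    [-0.43,-130,0,0,0]
  ]
}}

```text
time: 24.67
position: [0.6363, 0.0169, 0.2329]
tool_rot: [0.666, 0.247, -0.658, 0.252]
ft_force: [0.8, 0.1, -0.5]
grip_width: 0.0623
```

```bash
python3 snap.py a5 180,140,260,230 205,110,305,210; python3 - <<'E'
from h import *; from rig import robot
plan(robot,CAP+[0,0,.004],YAW-np.radians(40))
E
```

```text
side scale 5.0 off 180 140
top scale 4.0 off 205 110
t 24.77 pos [0.6327 0.0173 0.2273] curyaw -138.69 q [-0.15  0.52  1.4  -0.    1.22  0.7 ] F [-0.62  0.09 -1.13] w 0.0621
axes [[0.002, 0.66, -0.751], [-0.001, -0.751, -0.66], [-1.0, 0.002, -0.001]]
shift mm [1.335e+02 1.000e-01 7.000e-01] turn deg 79.81
```

View pics/a5.png

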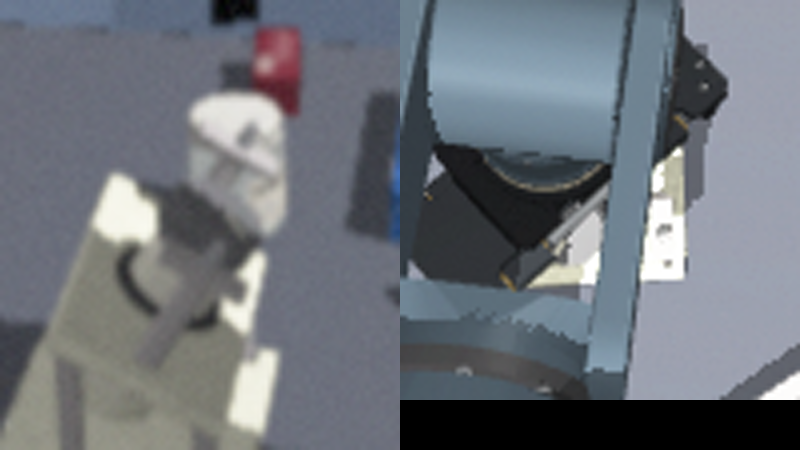

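Request:
{"op": "move_arm", "data": {
  "commands": [
    [-0.43,0,30,26,0],
    [-0.43,0,60,52,0],
    [-0.43,0,90,79,0],
    [-0.43,0,120,105,0],
    [-0.43,0,150,132,0],
    [-0.43,0,180,158,0],
    [-0.43,0,180,158,0],
    [-0.43,0,180,158,0]
  ]
}}

```text
time: 25.43
position: [0.6307, -0.2245, 0.2233]
tool_rot: [-0.661, -0.249, 0.663, -0.247]
ft_force: [-0.1, 0.5, -0.1]
grip_width: 0.0623
```

```bash
python3 snap.py a6 180,140,260,230 205,125,295,195
```

```text
side scale 5.0 off 180 140
top scale 4.444 off 205 125
```

View pics/a6.png

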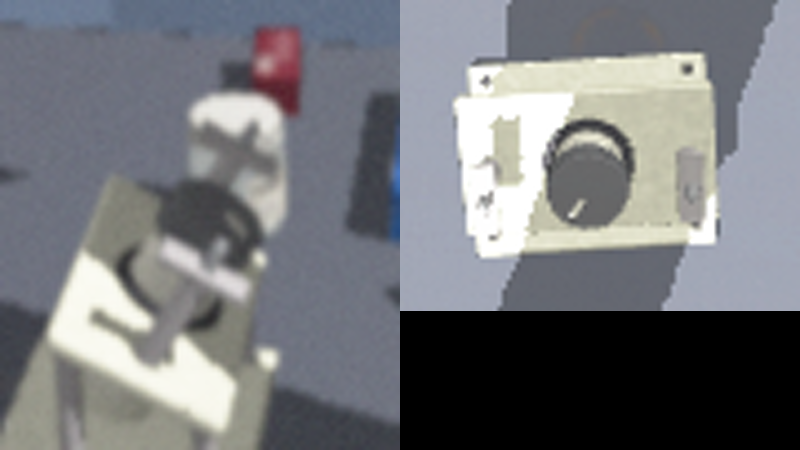

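```bash
python3 - <<'E'
from h import *
import cv2
A=seatR(YAW)
for f,th0,off in (("x",.15,(0,0)),("a6",2.5,(0,0))):
    g=cv2.imread(f"pics/top_{f}.png").max(2).astype(float)
    L=.0016*th0; C=SEAT+A.apply([0,0,-.040+L])   # cap top centre
    # rectify cap top plane
    N=121; r=.026; gx,gy=np.meshgrid(np.linspace(-r,r,N),np.linspace(-r,r,N),indexing="ij")
    P=C+A.apply(np.c_[gx.ravel(),gy.ravel(),0*gx.ravel()]); u=proj("top",P).astype(np.float32).reshape(N,N,2)
    im=cv2.remap(g.astype(np.float32),u[...,0],u[...,1],cv2.INTER_CUBIC)
    m=(gx**2+gy**2<.021**2); med=np.median(im[m]); w=np.where(m&(im>med+.5*(im[m].max()-med)),1,0)
    x=gx[w>0];y=gy[w>0]; c=np.cov(np.c_[x,y].T); e=np.linalg.eigh(c)[1][:,1]
    print(f,med,im[m].max(),w.sum(),"centroid mm",x.mean()*1e3,y.mean()*1e3,"polar",np.degrees(np.arctan2(y.mean(),x.mean())),"axis",np.degrees(np.arctan2(e[1],e[0]))%180)
    cv2.imwrite(f"pics/rect_{f}.png",cv2.resize(np.clip(im,0,255)[::-1,::-1],None,fx=3,fy=3))
a=cv2.imread("pics/rect_x.png");b=cv2.imread("pics/rect_a6.png");cv2.imwrite("pics/rect.png",cv2.hconcat([a,b]))
E
```

```text
x 194.3909 266.33072 263 centroid mm 13.87490494296578 2.852091254752852 polar 11.615778925834 axis 5.919384547254822
a6 104.10091 236.914 194 centroid mm -9.783505154639174 8.541580756013746 polar 138.87711054867913 axis 141.22471330122994[ WARN:0@0.625] global loadsave.cpp:1063 imwrite_ Unsupported depth image for selected encoder is fallbacked to CV_8U.
```

View pics/rect.png

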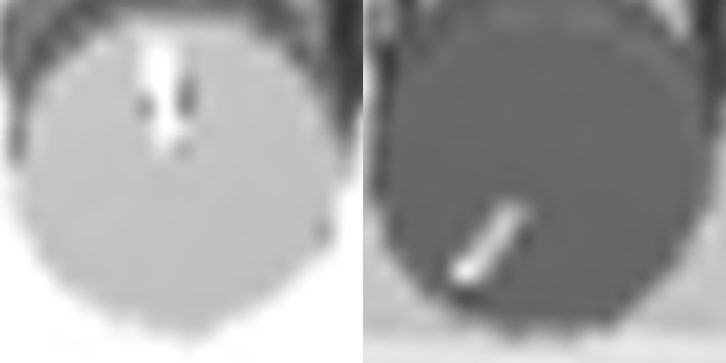

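The rectified view of the cap's top shows the white bar at about 141° (2.46 rad), up from about 6–11° at the start. That puts it at the stop, and the force rise in the last stroke agrees. Final look, then hand in.

```bash
python3 snap.py a7 150,130,350,384 80,100,360,290
```

```text
side scale 2.0 off 150 130
top scale 1.429 off 80 100
```

View pics/a7.png

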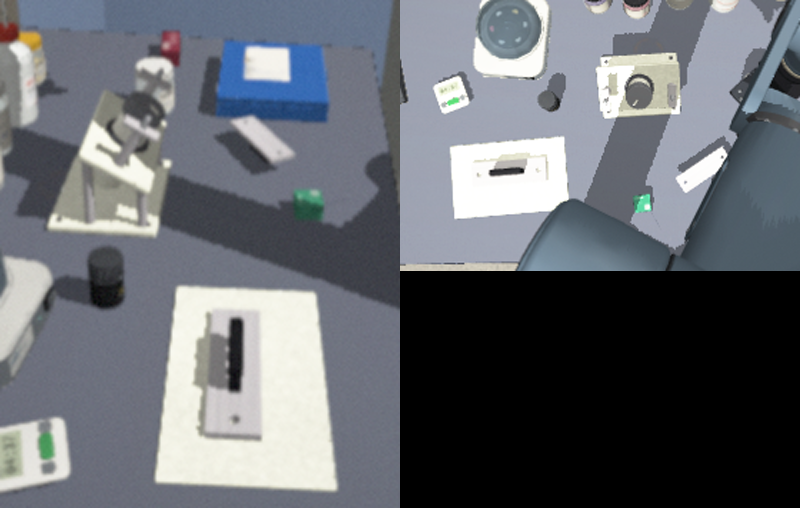

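The guard lies flat on the mat (side crop 235,370) with its handle up. The can, carton and cup are where they were, and the gripper is free in the air.

```bash
python3 - <<'E'
from rig import robot
o=robot.get_obs(); print(o["time"],o["ft_force"]); print(robot.hand_in())
E
```

```text
25.6333 [-0.5182303   0.81379579 -0.86630877]
the job is handed in; nothing more can be done
None
```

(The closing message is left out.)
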